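# Fit the draining pegs from their snap-lidded case into the bench rack

### The arm

A 7-joint arm with a two-finger parallel gripper is mounted at the origin on the work surface. World frame = base frame: x ahead of the robot, y to its left, z up, the work surface at z = 0. Lengths are in mm, angles in rad, forces in N, time in s.
With the tool pointing down it reaches from about 350 to 775 mm from the base axis. Payload 3.1 kg.
Tool frame: the origin (TCP) lies midway between the tips of the shut fingers; the grasp point (between the pads) lies 19 mm behind it; z points along the fingers, x is the direction in which the jaws open and shut, and the axes are right-handed (so a half turn about z gives the same grasp; the last joint's range is limited). The gripper opens to 85 mm and grips with 20 to 120 N. Pads are 22 mm wide; open, the fingers measure 114 mm over their backs; the gripper's body (76 mm by 85 mm) begins 54 mm behind the grasp point. The pads swing forward as they close: fully open they stand 13 mm farther back than shut.
Start: joints at [1.146, 0.311, 0.014, 1.512, -0.004, 1.319, -0.027], TCP at [205.469, -510.196, 231.304] pointing down, gripper open.
Joint ranges: [-2.7, 2.7], [-0.3, 1.91], [-1.27, 1.3], [0.12, 2.57], [-1.44, 4.58], [0.2, 2.03], [-3.05, 3.05]. Speed limits (rad/s): [2.79, 2.79, 3.14, 3.14, 3.14, 3.14, 3.14].

### API

Orientations are given as a unit quaternion [w, x, y, z].
In Python, from station import r gives the robot as it stands.
- The arm moves only by the tool send_rows, never from a script. Its argument "increments" is a list of rows, each an object of numbers: "rx", "ry", "rz": the turn, a rotation vector about the tool's x, y, z in degrees; "x", "y", "z": the shift along the tool's x, y, z in cm; "fingers": the finger opening in cm, from 0 to 8.54. A call has exactly 10 rows; each row is the pose to reach, as a shift and turn from the pose commanded when the call began, along the tool's axes at that moment; what a row does not reach only later rows make up. A row lasts 1/12 s, in which the tool goes at most 41.7 mm and 7.16 degrees, less where a joint would pass 70% of its speed; a pose out of reach is approached as far as the arm can. A call with a gripper value outside its range is refused whole. The fingers move at their own pace and stop on an object; the grip force is fixed at half the most. Time passes only in rows, so rows that repeat a pose let the fingers close, or fill a call up. It gives the time, the measured TCP pose, the force and the opening at its end, in the units of the state.
- r.read_state(): the state, without advancing time (a new reading comes with each control period).
- r.snapshot(name): name is "scene" or "top" or "wrist"; returns the picture (384x512x3 uint8, blue, green, red); there is no depth.
- r.get_calibration(name): a dict with "camera_matrix" (3x3 intrinsics, pixels), "dist_coeffs" ([k1, k2, p1, p2, k3] as OpenCV has them; the pictures are not rectified), "position" and "orientation" of the camera in the world. Camera axes: x right, y down, z forward; pixel columns grow to the right and rows downward; lengths in mm; the calibration is good to about 2 mm. A picture is of the moment at which its call begins: read the wrist's pose just before it. get_calibration takes no time and is no camera call; for the wrist camera it gives the pose at the moment of the call.
- r.finish_job(): hands the job in, once; it reports no verdict.
The state is a dict: "clock": time; "qpos": joint angles; "joint_vel": joint speeds; "joint_efforts": joint torques, N m; "ee_pos": TCP position; "orientation": TCP orientation; "ft_force": force on the tool from outside, world axes, zero at the start; "moment": the same for the moment, N m; "opening": finger opening in mm.
Only numpy, scipy, OpenCV 4.12 (cv2) and the standard library are available. Lean on these libraries where they do the work, as an engineer would, in place of code of your own. Each camera call takes 0.05 s, during which the arm holds its last target. There are 200 camera calls.

### The job

Get the glassware draining rack ready: squeeze the two tabs on the peg case's cover, lift the cover off and lay it aside, then take every peg out of the case and push each one, plain end first, through a hole of its own in the rack's rail until its collar sits against the rail. When all the pegs are in, put the cover back on the empty case and snap it shut; leave the other glassware standing where it is.

Things in the scene. Friction and masses are not known exactly. Their poses are not given: they have to be found in the camera images.
- peg0: White plastic peg, 138 mm, 45 g; all alike, some absent. Origin on its axis in the collar's seating face; x runs to the plain tip. x = 0 to 40 mm: round spigot, 12 mm thick, last 9 mm tapered to 5. -6 to 0: square collar 24 x 24. -86 to -6: round shaft 12 mm thick, to grip. -98 to -86: round button, 24 mm. On a flat surface it lies level on collar and button, axis 12 mm up.
- peg1: White plastic peg, 138 mm, 45 g; all alike, some absent. Origin on its axis in the collar's seating face; x runs to the plain tip. x = 0 to 40 mm: round spigot, 12 mm thick, last 9 mm tapered to 5. -6 to 0: square collar 24 x 24. -86 to -6: round shaft 12 mm thick, to grip. -98 to -86: round button, 24 mm. On a flat surface it lies level on collar and button, axis 12 mm up.
- peg2: White plastic peg, 138 mm, 45 g; all alike, some absent. Origin on its axis in the collar's seating face; x runs to the plain tip. x = 0 to 40 mm: round spigot, 12 mm thick, last 9 mm tapered to 5. -6 to 0: square collar 24 x 24. -86 to -6: round shaft 12 mm thick, to grip. -98 to -86: round button, 24 mm. On a flat surface it lies level on collar and button, axis 12 mm up.
- peg3: White plastic peg, 138 mm, 45 g; all alike, some absent. Origin on its axis in the collar's seating face; x runs to the plain tip. x = 0 to 40 mm: round spigot, 12 mm thick, last 9 mm tapered to 5. -6 to 0: square collar 24 x 24. -86 to -6: round shaft 12 mm thick, to grip. -98 to -86: round button, 24 mm. On a flat surface it lies level on collar and button, axis 12 mm up.
- hole0 (a point): Mouth of a round through hole in the rail, 14.6 mm wide, 30 mm long, with a thin black grommet; four in a row, 64 mm apart. x runs into the hole, to the rack's back and 10 degrees downhill; z square to it, upward. A peg is home when its origin lies here (collar against the rail, tip 10 mm out at the back); friction holds it, sagging up to 6 degrees. Any peg fits any hole.
- hole1 (a point): Mouth of a round through hole in the rail, 14.6 mm wide, 30 mm long, with a thin black grommet; four in a row, 64 mm apart. x runs into the hole, to the rack's back and 10 degrees downhill; z square to it, upward. A peg is home when its origin lies here (collar against the rail, tip 10 mm out at the back); friction holds it, sagging up to 6 degrees. Any peg fits any hole.
- hole2 (a point): Mouth of a round through hole in the rail, 14.6 mm wide, 30 mm long, with a thin black grommet; four in a row, 64 mm apart. x runs into the hole, to the rack's back and 10 degrees downhill; z square to it, upward. A peg is home when its origin lies here (collar against the rail, tip 10 mm out at the back); friction holds it, sagging up to 6 degrees. Any peg fits any hole.
- hole3 (a point): Mouth of a round through hole in the rail, 14.6 mm wide, 30 mm long, with a thin black grommet; four in a row, 64 mm apart. x runs into the hole, to the rack's back and 10 degrees downhill; z square to it, upward. A peg is home when its origin lies here (collar against the rail, tip 10 mm out at the back); friction holds it, sagging up to 6 degrees. Any peg fits any hole.
- rack: Draining rack, fixed: steel base plate (140 mm to the front, 50 to the back, 310 long, 4 high, low curbs at ends and back), two uprights 157 mm high at y = -141 and 141, white rail between them 30 mm thick, 270 long, 44 high, hole centres 135 mm up, nothing above it. Origin on the bench below the middle of the rail's front face; x to the back, y along the rail, z up.
- case: Open grey tray of the peg case, fixed. Origin mid-underside, z up. Floor 176 (x) x 196 (y) x 4 mm, rim 14 high. Pegs lie along x, tips to +x, axes 34 mm up, origins at x = 29, y = -68, -28, 28 or 68 mm, in open notches of two combs (8 mm thick, 36 high, at x = 44 and -41). Grip shafts from above near x = 0. Two catches 46 mm high, 20 wide, stand at x = 29 to 39 and -39 to -29, y = 0.
- cover: Grey cover, 162 (x) x 184 (y) x 49 mm, 3 mm walls, 260 g; loose, snapped onto the case at the start. Origin in the middle of its lower rim's plane, z up. Nothing stands below the rim: it can be laid flat. On top in the middle a squeeze grip 28 mm high: fixed grey core, a white sprung tab on its +x and -x sides. With both tabs squeezed fully it is free to lift by the same grip.
- case_seat (a point): On the case, 4 mm above its origin: the cover's origin lies here when seated, axes alike or turned half a turn, with about 3 mm of play each way. Lower it with the tabs squeezed, then let go: the barbs spring out under the catches.
- cover_grip (a point): Centre of the squeeze grip on the cover, 66 mm above the cover's lower rim (the grip spans 49 to 77 mm); x across the two tabs.
- tab_a (a joint): Travel of the cover's sprung tab on the grip's +x side: 0 when out, 0.006 m when pressed fully in (3 N to start, 8 N to press home). Its barb holds until it is pressed about 0.004 m.
- tab_a_pad (a point): Middle of that tab's outer face, 66 mm above the cover's lower rim; the face is 24 mm wide (y) and 27 mm high. The two tabs' faces stand 56 mm apart when out, 44 mm when pressed.
- tab_b (a joint): Travel of the cover's sprung tab on the grip's -x side: 0 when out, 0.006 m when pressed fully in (3 N to start, 8 N to press home). Its barb holds until it is pressed about 0.004 m.
- tab_b_pad (a point): Middle of that tab's outer face, 66 mm above the cover's lower rim; the face is 24 mm wide (y) and 27 mm high. The two tabs' faces stand 56 mm apart when out, 44 mm when pressed.
- bottle: A bystander: closed amber glass reagent bottle, 68 mm in diameter, 150 mm high, origin under its middle. Leave it alone.
- beaker: A bystander: open glass beaker, 72 mm in diameter, 90 mm high, origin under its middle. Leave it alone.
Not all that is in view belongs to the job. What is shaped like the cover but blue or purple is not meant.

How it is judged:
By the outcome, as a careful person would: the job done as asked, in the order asked, and still so for the second after the job is handed in, with the robot touching nothing.
Of peg0, peg1, peg2, peg3 only 3 to 4 are there at a start; the rules pass over those that are not, and their reading is None.
At some moment in a run one of cover, peg0, peg1, peg2, peg3 may be knocked a few centimetres aside while the robot is not near it.
Once in a run the grip may slacken for a moment while it holds something.
It also fails if it takes over 208 s, if anything falls off the work surface, if the arm or the gripper's body presses on something with over 40 N, if the wrist force passes 120 N, or if a joint passes its speed limit or range.

## Working session

There is one attempt and no reset: what is moved stays moved. The work goes in short steps, Python scripts to look and compute and a tool call to move; the robot and the scene stay as the last step left them, time stands still between calls to the robot, and variables do not carry over. Pictures are saved under pics/ and viewed, on a budget of 14 in all, crops included, one or two more only if the job needs it, and the job is handed in when it is done.

Besides the shell and the picture viewer there is one more tool, called after "Request:" as name([rows], argument=value, ...), one row to a line, values as JSON. send_rows: Moves the arm, as the interface text tells. Its arguments: {"type":"object","properties":{"increments":{"type":"array","items":{"type":"object","properties":{"rx":{"type":"number"},"ry":{"type":"number"},"rz":{"type":"number"},"x":{"type":"number"},"y":{"type":"number"},"z":{"type":"number"},"fingers":{"type":"number"}}}}},"required":["increments"]}

```bash
ls; mkdir -p pics; python3 - <<'E'
from station import r
import cv2
s=r.read_state(); print(s)
for n in("scene","top"):
    cv2.imwrite(f"pics/{n}0.png",r.snapshot(n)); print(n,r.get_calibration(n))
print(r.get_calibration("wrist"))
E
```

```text
pics
{'clock': 0.0, 'qpos': array([ 1.14627736,  0.31171926,  0.01398533,  1.51305101, -0.0044181 ,
        1.31920725, -0.02718322]), 'joint_vel': array([ 0.00095308,  0.00114919, -0.00071385, -0.00098178, -0.00054866,
       -0.00116901, -0.00038116]), 'joint_efforts': array([-5.58234860e-04, -3.79916131e+01,  1.45410011e-01, -2.30588686e+01,
        1.21415631e-02,  1.37085441e-02,  8.06677946e-06]), 'ee_pos': array([ 205.1926848 , -509.50310426,  230.22701678]), 'orientation': array([-6.26556780e-04,  8.28741049e-01, -5.59631028e-01, -9.96355594e-04]), 'ft_force': array([ 0.66537187, -0.67977666,  0.88691061]), 'moment': array([-0.00444086,  0.01152476,  0.0136871 ]), 'opening': 85.36939028858683}
scene {'camera_matrix': array([[458.00448254,   0.        , 249.21355319],
       [  0.        , 458.00448254, 188.76036192],
       [  0.        ,   0.        ,   1.        ]]), 'dist_coeffs': array([-0.16479214,  0.        ,  0.        ,  0.        ,  0.        ]), 'position': array([1183.75348804, -154.14830574,  998.0675628 ]), 'orientation': array([-0.26502946,  0.73264289,  0.59096856, -0.2091649 ])}
top {'camera_matrix': array([[434.22228589,   0.        , 259.19132799],
       [  0.        , 434.22228589, 192.42359468],
       [  0.        ,   0.        ,   1.        ]]), 'dist_coeffs': array([-0.10289674,  0.        ,  0.        ,  0.        ,  0.        ]), 'position': array([ 363.29593377,   -5.51746973, 1251.82396871]), 'orientation': array([ 0.0308309 , -0.69814973,  0.71461258, -0.03106884])}
{'camera_matrix': array([[278.39512331,   0.        , 257.90016015],
       [  0.        , 278.39512331, 192.66023836],
       [  0.        ,   0.        ,   1.        ]]), 'dist_coeffs': array([-0.03755207,  0.        ,  0.        ,  0.        ,  0.        ]), 'position': array([ 267.57221023, -483.79374966,  372.13315783]), 'orientation': array([ 0.11061706,  0.82146747, -0.55434262, -0.07522847])}
```

View pics/scene0.png

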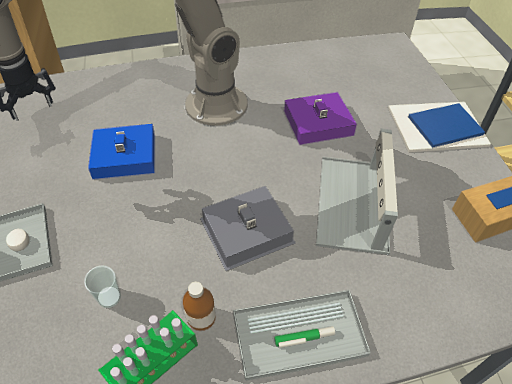

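View pics/top0.png

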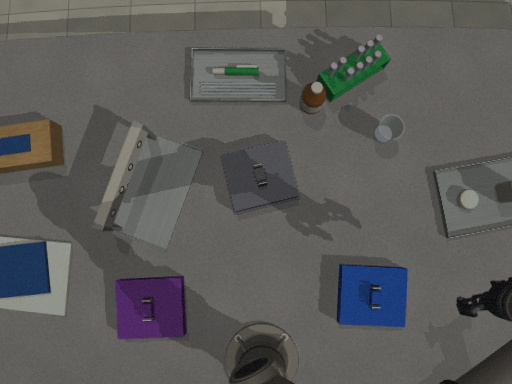

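The scene shows three cover-shaped things: grey at top-view px (260,176), blue (373,296) and purple (150,308). The grey one fits the description. The rack is at about (150,190), with its front facing right, the bottle at (314,97) and the beaker at (390,129).

```bash
cat > h.py <<'E'
import numpy as np, cv2
from scipy.spatial.transform import Rotation as R
def q2R(q): return R.from_quat(np.r_[q[1:],q[0]]).as_matrix()
def ray(c,px):
    u=cv2.undistortPoints(np.array(px,float).reshape(-1,1,2),c["camera_matrix"],c["dist_coeffs"]).reshape(-1,2)
    d=np.c_[u,np.ones(len(u))]@q2R(c["orientation"]).T
    return np.asarray(c["position"]),d
def onz(c,px,z):
    p,d=ray(c,px); return p+d*((z-p[2])/d[:,2])[:,None]
def tri(obs):  # [(cal,px)...] closest point
    A=0;b=0;L=[]
    for c,px in obs:
        p,d=ray(c,[px]); d=d[0]/np.linalg.norm(d[0]); M=np.eye(3)-np.outer(d,d); A=A+M;b=b+M@p; L.append((p,M))
    x=np.linalg.solve(A,b); return x,[float(np.linalg.norm(M@(x-p))) for p,M in L]
def proj(c,P):
    Rm=q2R(c["orientation"]); rv=cv2.Rodrigues(Rm.T)[0]; t=-Rm.T@np.asarray(c["position"])
    return cv2.projectPoints(np.array(P,float).reshape(-1,3),rv,t,c["camera_matrix"],c["dist_coeffs"])[0].reshape(-1,2)
E
python3 - <<'E'
from station import r
from h import *
t=cv2.imread("pics/top0.png");s=cv2.imread("pics/scene0.png")
a=cv2.resize(t[110:255,90:310],None,fx=3.6,fy=3.6,interpolation=cv2.INTER_CUBIC)[:300*2]
b=cv2.resize(s[120:275,195:415],None,fx=3.6,fy=3.6,interpolation=cv2.INTER_CUBIC)
cv2.imwrite("pics/ta.png",a);cv2.imwrite("pics/sb.png",b)
E
```

```text
(no output)
```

View pics/ta.png

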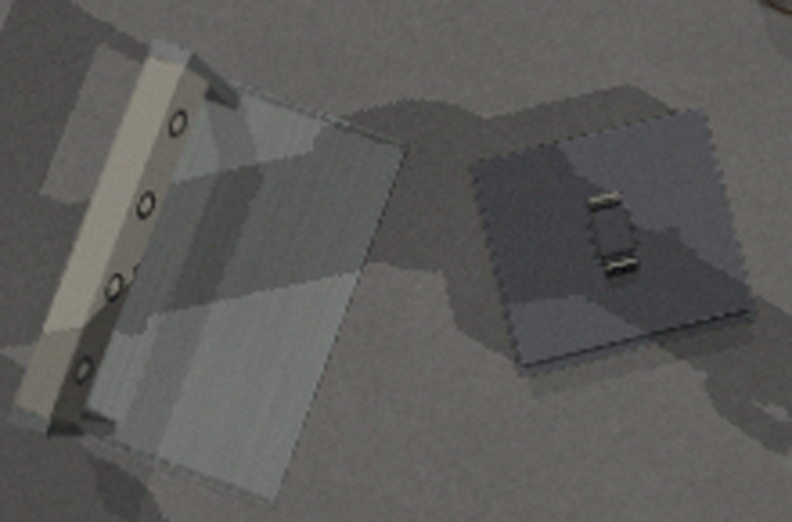

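View pics/sb.png

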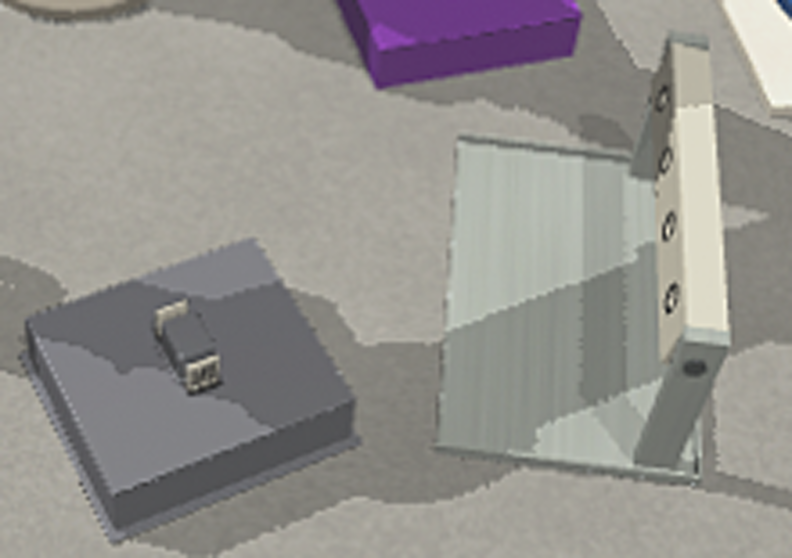

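```bash
python3 - <<'E'
from station import r
from h import *
ct=r.get_calibration("top");cs=r.get_calibration("scene")
T=lambda p:np.array(p)/3.6-.36+[90,110]; S=lambda p:np.array(p)/3.6-.36+[195,120]
h=[]
for a,b in zip([(178,123),(146,205),(114,287),(85,371)],[(672,298),(669,227),(665,159),(660,99)]):
    x,e=tri([(ct,T(a)),(cs,S(b))]); h.append(x); print("hole",x.round(1),np.round(e,1))
h=np.array(h); print(np.linalg.norm(np.diff(h,axis=0),axis=1)); d=h[0]-h[3]; print("rail dir deg",np.degrees(np.arctan2(d[1],d[0])))
print("top z135",onz(ct,[T(a) for a in [(178,123),(146,205),(114,287),(85,371)]],135).round(1))
c=onz(ct,[T(p) for p in [(471,162),(706,110),(748,312),(524,367)]],53); print(c.round(1),c.mean(0))
print("sides",[np.linalg.norm(c[i]-c[i-1]).round(1) for i in range(4)],[np.degrees(np.arctan2(*(c[i]-c[i-1])[1::-1])).round(1) for i in range(4)])
c=onz(cs,[S(p) for p in [(25,322),(252,240),(354,402),(116,497)]],53); print(c.round(1),c.mean(0))
print("base",onz(ct,[T(p) for p in [(405,148),(274,500)]],4).round(1),onz(cs,[S(p) for p in [(460,138),(438,447)]],4).round(1))
g=onz(ct,[T(p) for p in [(605,200),(622,266)]],81);print("grip",g,g.mean(0))
print("bottle",onz(ct,[(317,88)],150),"beaker",onz(ct,[(384,134)],0))
print("blue/purple",onz(ct,[(373,296),(150,308)],50))
E
```

```text
hole [597.9 307.6 132.7] [0.9 0.9]
hole [537.9 331.1 131.7] [0.7 0.7]
hole [478.  353.5 133.2] [0.2 0.2]
hole [417.5 375.8 130.4] [0.2 0.2]
[64.44935366 64.01152732 64.50987791]
rail dir deg -20.697857292624438
top z135 [[597.2 306.1 135. ]
 [537.2 329.4 135. ]
 [477.8 352.8 135. ]
 [417.2 374.  135. ]]
[[ 577.1   98.7   53. ]
 [ 613.9  -85.1   53. ]
 [ 455.3 -112.8   53. ]
 [ 417.    60.4   53. ]] [515.80932416  -9.71844749  53.        ]
sides [np.float64(164.7), np.float64(187.4), np.float64(161.0), np.float64(177.3)] [np.float64(13.5), np.float64(-78.7), np.float64(-170.1), np.float64(102.5)]
[[ 465.8 -116.2   53. ]
 [ 425.4   61.    53. ]
 [ 582.    95.9   53. ]
 [ 622.1  -79.1   53. ]] [523.83184974  -9.63007249  53.        ]
base [[598.7 156.4   4. ]
 [317.4 264.8   4. ]] [[314.8 267.7   4. ]
 [601.2 157.3   4. ]]
grip [[540.57094331  -4.77066523  81.        ]
 [490.07543018 -16.42068462  81.        ]] [515.32318675 -10.59567492  81.        ]
bottle [[ 731.36907809 -165.01138786  150.        ]] beaker [[ 638.09945302 -380.55712804    0.        ]]
blue/purple [[ 174.91658913 -314.14116034   50.        ]
 [ 156.41774809  300.87355467   50.        ]]
```

```bash
cat >> h.py <<'E'
def tool(th,tilt=0,ax=None):
    """jaw axis yaw th (deg); tilt deg about tool x"""
    t=np.radians(th); x=np.array([np.cos(t),np.sin(t),0]); z=np.array([0,0,-1.]); 
    M=np.c_[x,np.cross(z,x),z]; return M@R.from_euler('x',tilt,degrees=True).as_matrix()
def inc(s,pos,M=None):
    M0=q2R(s["orientation"]); M=M0 if M is None else M
    d=M0.T@(np.array(pos)-s["ee_pos"])/10; w=np.degrees(R.from_matrix(M0.T@M).as_rotvec())
    print("xyz",d.round(2)+0,"r",w.round(1)+0)
def st(s):
    M=q2R(s["orientation"]); print("t",round(s["clock"],1),"p",s["ee_pos"].round(1),"yaw",np.degrees(np.arctan2(M[1,0],M[0,0])).round(1),"z",M[:,2].round(3),"F",s["ft_force"].round(1),"op",round(s["opening"],1))
E
python3 - <<'E'
from station import r
from h import *
s=r.read_state(); st(s); inc(s,[517,-10,210],tool(12.5))
E
```

```text
t 0.1 p [ 205.2 -509.6  230.3] yaw -68.1 z [-0.001  0.002 -1.   ] F [-0.5  0.7 -0.8] op 85.7
xyz [-34.69 -47.59   2.1 ] r [ -0.1   0.1 -80.6]
```

Request:
send_rows([
  {"x": -34.7, "y": -47.6, "z": 2.1, "rz": -80.6},
  {"x": -34.7, "y": -47.6, "z": 2.1, "rz": -80.6},
  {"x": -34.7, "y": -47.6, "z": 2.1, "rz": -80.6},
  {"x": -34.7, "y": -47.6, "z": 2.1, "rz": -80.6},
  {"x": -34.7, "y": -47.6, "z": 2.1, "rz": -80.6},
  {"x": -34.7, "y": -47.6, "z": 2.1, "rz": -80.6},
  {"x": -34.7, "y": -47.6, "z": 2.1, "rz": -80.6},
  {"x": -34.7, "y": -47.6, "z": 2.1, "rz": -80.6},
  {"x": -34.7, "y": -47.6, "z": 2.1, "rz": -80.6},
  {"x": -34.7, "y": -47.6, "z": 2.1, "rz": -80.6},
])

```text
invalid input at $.increments[0]: expected keys rx, ry, rz, x, y, z, fingers
```

```bash
python3 - <<'E'
from station import r
from h import *
s=r.read_state(); st(s); inc(s,[517,-10,210],tool(12.5))
E
```

```text
t 0.1 p [ 205.2 -509.6  230.3] yaw -68.1 z [-0.001  0.002 -1.   ] F [-0.5  0.7 -0.8] op 85.7
xyz [-34.69 -47.59   2.1 ] r [ -0.1   0.1 -80.6]
```

All keys are needed.

Request:
send_rows([
  {"x": -34.7, "y": -47.6, "z": 2.1, "rx": 0, "ry": 0, "rz": -80.6, "fingers": 8.5},
  {"x": -34.7, "y": -47.6, "z": 2.1, "rx": 0, "ry": 0, "rz": -80.6, "fingers": 8.5},
  {"x": -34.7, "y": -47.6, "z": 2.1, "rx": 0, "ry": 0, "rz": -80.6, "fingers": 8.5},
  {"x": -34.7, "y": -47.6, "z": 2.1, "rx": 0, "ry": 0, "rz": -80.6, "fingers": 8.5},
  {"x": -34.7, "y": -47.6, "z": 2.1, "rx": 0, "ry": 0, "rz": -80.6, "fingers": 8.5},
  {"x": -34.7, "y": -47.6, "z": 2.1, "rx": 0, "ry": 0, "rz": -80.6, "fingers": 8.5},
  {"x": -34.7, "y": -47.6, "z": 2.1, "rx": 0, "ry": 0, "rz": -80.6, "fingers": 8.5},
  {"x": -34.7, "y": -47.6, "z": 2.1, "rx": 0, "ry": 0, "rz": -80.6, "fingers": 8.5},
  {"x": -34.7, "y": -47.6, "z": 2.1, "rx": 0, "ry": 0, "rz": -80.6, "fingers": 8.5},
  {"x": -34.7, "y": -47.6, "z": 2.1, "rx": 0, "ry": 0, "rz": -80.6, "fingers": 8.5},
])

```text
clock: 0.93
ee_pos: [426.2, -155.1, 216.2]
orientation: [0.0, 0.999, 0.034, -0.0]
ft_force: [1.1, 0.3, -0.5]
opening: 85.2
```

```bash
python3 - <<'E'
from station import r
from h import *
s=r.read_state(); st(s); inc(s,[517,-10,210],tool(12.5))
E
```

```text
t 0.9 p [ 426.2 -155.1  216.2] yaw 3.9 z [-0. -0. -1.] F [ 1.1  0.3 -0.5] op 85.2
xyz [ 10.04 -13.86   0.61] r [ 0.   0.  -8.6]
```

Request:
send_rows([
  {"x": 10, "y": -13.8, "z": 0.6, "rx": 0, "ry": 0, "rz": -8.6, "fingers": 8.5},
  {"x": 10, "y": -13.8, "z": 0.6, "rx": 0, "ry": 0, "rz": -8.6, "fingers": 8.5},
  {"x": 10, "y": -13.8, "z": 0.6, "rx": 0, "ry": 0, "rz": -8.6, "fingers": 8.5},
  {"x": 10, "y": -13.8, "z": 0.6, "rx": 0, "ry": 0, "rz": -8.6, "fingers": 8.5},
  {"x": 10, "y": -13.8, "z": 0.6, "rx": 0, "ry": 0, "rz": -8.6, "fingers": 8.5},
  {"x": 10, "y": -13.8, "z": 0.6, "rx": 0, "ry": 0, "rz": -8.6, "fingers": 8.5},
  {"x": 10, "y": -13.8, "z": 0.6, "rx": 0, "ry": 0, "rz": -8.6, "fingers": 8.5},
  {"x": 10, "y": -13.8, "z": 0.6, "rx": 0, "ry": 0, "rz": -8.6, "fingers": 8.5},
  {"x": 10, "y": -13.8, "z": 0.6, "rx": 0, "ry": 0, "rz": -8.6, "fingers": 8.5},
  {"x": 10, "y": -13.8, "z": 0.6, "rx": 0, "ry": 0, "rz": -8.6, "fingers": 8.5},
])

```text
clock: 1.77
ee_pos: [516.7, -15.0, 210.5]
orientation: [0.001, 0.995, 0.104, -0.0]
ft_force: [0.1, -0.3, -0.2]
opening: 85.5
```

```bash
python3 - <<'E'
from station import r
from h import *
import pickle
s=r.read_state(); st(s); c=r.get_calibration("wrist"); pickle.dump(c,open("w1.pkl","wb")); im=r.snapshot("wrist"); cv2.imwrite("pics/w1.png",im)
print(proj(c,[[517,-10,81],[517,-10,53]]))
E
```

```text
t 1.8 p [516.7 -15.  210.5] yaw 12.0 z [-0.    -0.001 -1.   ] F [ 0.1 -0.3 -0.2] op 85.5
[[258.89813675 181.23648017]
 [258.80241707 175.41621919]]
```

View pics/w1.png

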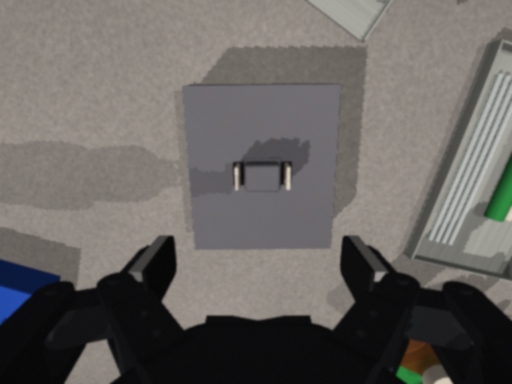

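The wrist picture shows the grey cover with the white tabs at (239,176) and (288,176), which confirms it as the target.

```bash
python3 - <<'E'
from station import r
from h import *
import pickle
c=pickle.load(open("w1.pkl","rb")); im=cv2.imread("pics/w1.png")
hsv=cv2.cvtColor(im,cv2.COLOR_BGR2HSV); roi=np.zeros(im.shape[:2],np.uint8); roi[140:210,215:315]=1
m=((im.min(2)>150)&(roi>0)).astype(np.uint8); n,l,stt,cen=cv2.connectedComponentsWithStats(m); print(stt,cen.round(1))
P=[cen[i] for i in range(1,n) if stt[i,4]>15]
g=onz(c,P,81); print(g.round(1),g.mean(0).round(1)); d=g[-1]-g[0]; print(np.degrees(np.arctan2(d[1],d[0])))
k=onz(c,[(183,85),(340,84),(332,248),(195,249)],53); print(k.round(1),k.mean(0).round(1))
for i in range(4): d=k[i]-k[i-1]; print(np.linalg.norm(d).round(1),np.degrees(np.arctan2(d[1],d[0])).round(1))
E
```

```text
[[     0      0    512    384 196502]
 [   235    168      3     22     40]
 [   286    168      4     22     66]] [[255.5 191.5]
 [236.2 177.2]
 [287.9 178.7]]
[[494.  -10.7  81. ]
 [544.8  -1.5  81. ]] [519.4  -6.1  81. ]
10.30755319101166
[[ 422.2   65.7   53. ]
 [ 577.8   99.9   53. ]
 [ 620.2  -77.8   53. ]
 [ 461.5 -112.7   53. ]] [520.4  -6.2  53. ]
182.8 102.4
159.3 12.4
182.6 -76.6
162.5 -167.6
```

```bash
python3 - <<'E'
from station import r
from h import *
s=r.read_state(); st(s); inc(s,[520,-6.5,54],tool(12.5))
E
```

```text
t 1.8 p [516.8 -14.7 210.5] yaw 12.0 z [-0.    -0.001 -1.   ] F [0.1 0.5 0.6] op 85.1
xyz [ 0.48 -0.75 15.65] r [ 0.   0.  -0.5]
```

Request:
send_rows([
  {"x": 0.5, "y": -0.8, "z": 0, "rx": 0, "ry": 0, "rz": -0.5, "fingers": 7.5},
  {"x": 0.5, "y": -0.8, "z": 4, "rx": 0, "ry": 0, "rz": -0.5, "fingers": 7.5},
  {"x": 0.5, "y": -0.8, "z": 8, "rx": 0, "ry": 0, "rz": -0.5, "fingers": 7.5},
  {"x": 0.5, "y": -0.8, "z": 11, "rx": 0, "ry": 0, "rz": -0.5, "fingers": 7.5},
  {"x": 0.5, "y": -0.8, "z": 12, "rx": 0, "ry": 0, "rz": -0.5, "fingers": 7.5},
  {"x": 0.5, "y": -0.8, "z": 12, "rx": 0, "ry": 0, "rz": -0.5, "fingers": 7.5},
  {"x": 0.5, "y": -0.8, "z": 12, "rx": 0, "ry": 0, "rz": -0.5, "fingers": 7.5},
  {"x": 0.5, "y": -0.8, "z": 12, "rx": 0, "ry": 0, "rz": -0.5, "fingers": 7.5},
  {"x": 0.5, "y": -0.8, "z": 12, "rx": 0, "ry": 0, "rz": -0.5, "fingers": 7.5},
  {"x": 0.5, "y": -0.8, "z": 12, "rx": 0, "ry": 0, "rz": -0.5, "fingers": 7.5},
])

```text
clock: 2.65
ee_pos: [522.0, -4.0, 92.4]
orientation: [0.0, 0.994, 0.11, 0.002]
ft_force: [-0.1, 0.3, 1.5]
opening: 75.2
```

```bash
python3 - <<'E'
from station import r
from h import *
s=r.read_state(); st(s); inc(s,[520,-6.5,54],tool(12.5))
E
```

```text
t 2.6 p [522.   -4.   92.4] yaw 12.7 z [ 0.004 -0.    -1.   ] F [-0.1  0.3  1.5] op 75.2
xyz [-0.26  0.19  3.84] r [ 0.1 -0.2  0.2]
```

Request:
send_rows([
  {"x": -0.3, "y": 0.2, "z": 2, "rx": 0, "ry": 0, "rz": 0, "fingers": 7.5},
  {"x": -0.3, "y": 0.2, "z": 3.8, "rx": 0, "ry": 0, "rz": 0, "fingers": 7.5},
  {"x": -0.3, "y": 0.2, "z": 3.8, "rx": 0, "ry": 0, "rz": 0, "fingers": 7.5},
  {"x": -0.3, "y": 0.2, "z": 3.8, "rx": 0, "ry": 0, "rz": 0, "fingers": 7.5},
  {"x": -0.3, "y": 0.2, "z": 3.8, "rx": 0, "ry": 0, "rz": 0, "fingers": 6},
  {"x": -0.3, "y": 0.2, "z": 3.8, "rx": 0, "ry": 0, "rz": 0, "fingers": 4},
  {"x": -0.3, "y": 0.2, "z": 3.8, "rx": 0, "ry": 0, "rz": 0, "fingers": 2},
  {"x": -0.3, "y": 0.2, "z": 3.8, "rx": 0, "ry": 0, "rz": 0, "fingers": 2},
  {"x": -0.3, "y": 0.2, "z": 3.8, "rx": 0, "ry": 0, "rz": 0, "fingers": 2},
  {"x": -0.3, "y": 0.2, "z": 3.8, "rx": 0, "ry": 0, "rz": 0, "fingers": 2},
])

```text
clock: 3.48
ee_pos: [519.5, -6.5, 56.2]
orientation: [0.001, 0.994, 0.11, 0.002]
ft_force: [-5.0, 0.3, 15.0]
opening: 38.5
```

```bash
python3 - <<'E'
from station import r
from h import *
s=r.read_state(); st(s); inc(s,[430,-265,150],tool(12.5))
E
```

```text
t 3.5 p [519.5  -6.5  56.2] yaw 12.7 z [ 0.004 -0.001 -1.   ] F [-5.   0.3 15. ] op 38.5
xyz [-14.37  23.28  -9.38] r [ 0.1 -0.2  0.2]
```

Request:
send_rows([
  {"x": 0, "y": 0, "z": 0, "rx": 0, "ry": 0, "rz": 0, "fingers": 2},
  {"x": 0, "y": 0, "z": -0.3, "rx": 0, "ry": 0, "rz": 0, "fingers": 2},
  {"x": 0, "y": 0, "z": -0.6, "rx": 0, "ry": 0, "rz": 0, "fingers": 2},
  {"x": 0, "y": 0, "z": -0.9, "rx": 0, "ry": 0, "rz": 0, "fingers": 2},
  {"x": 0, "y": 0, "z": -1.2, "rx": 0, "ry": 0, "rz": 0, "fingers": 2},
  {"x": 0, "y": 0, "z": -1.5, "rx": 0, "ry": 0, "rz": 0, "fingers": 2},
  {"x": 0, "y": 0, "z": -1.8, "rx": 0, "ry": 0, "rz": 0, "fingers": 2},
  {"x": 0, "y": 0, "z": -2, "rx": 0, "ry": 0, "rz": 0, "fingers": 2},
  {"x": 0, "y": 0, "z": -2, "rx": 0, "ry": 0, "rz": 0, "fingers": 2},
  {"x": 0, "y": 0, "z": -2, "rx": 0, "ry": 0, "rz": 0, "fingers": 2},
])

```text
clock: 4.32
ee_pos: [518.0, -6.7, 72.5]
orientation: [0.0, 0.994, 0.11, 0.0]
ft_force: [0.7, -0.4, -2.6]
opening: 37.6
```

```bash
python3 - <<'E'
from station import r
from h import *
s=r.read_state(); st(s); inc(s,[430,-265,150],tool(12.5))
cv2.imwrite("pics/w2.png",np.hstack([cv2.resize(r.snapshot("wrist"),(400,300)),cv2.resize(r.snapshot("scene")[140:300,160:373],(400,300))]))
E
```

```text
t 4.3 p [518.   -6.7  72.5] yaw 12.7 z [ 0.  0. -1.] F [ 0.7 -0.4 -2.6] op 37.6
xyz [-14.24  23.27  -7.75] r [0.  0.  0.2]
```

View pics/w2.png

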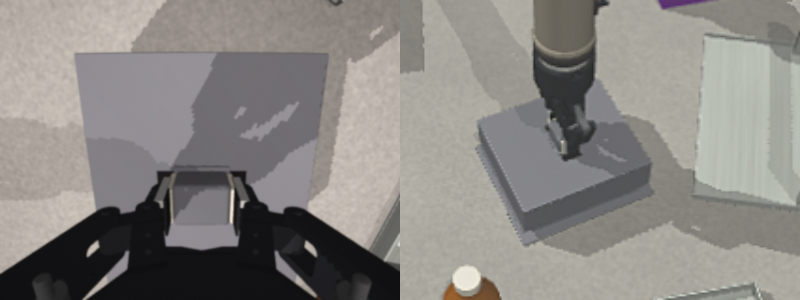

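Request:
send_rows([
  {"x": 0, "y": 0, "z": -2.7, "rx": 0, "ry": 0, "rz": 0, "fingers": 2},
  {"x": 0, "y": 0, "z": -5.4, "rx": 0, "ry": 0, "rz": 0, "fingers": 2},
  {"x": 0, "y": 0, "z": -7.8, "rx": 0, "ry": 0, "rz": 0, "fingers": 2},
  {"x": -2, "y": 3.3, "z": -7.8, "rx": 0, "ry": 0, "rz": 0, "fingers": 2},
  {"x": -4, "y": 6.6, "z": -7.8, "rx": 0, "ry": 0, "rz": 0, "fingers": 2},
  {"x": -6, "y": 10, "z": -7.8, "rx": 0, "ry": 0, "rz": 0, "fingers": 2},
  {"x": -8.2, "y": 13.3, "z": -7.8, "rx": 0, "ry": 0, "rz": 0, "fingers": 2},
  {"x": -10.2, "y": 16.6, "z": -7.8, "rx": 0, "ry": 0, "rz": 0, "fingers": 2},
  {"x": -12.2, "y": 20, "z": -7.8, "rx": 0, "ry": 0, "rz": 0, "fingers": 2},
  {"x": -14.2, "y": 23.3, "z": -7.8, "rx": 0, "ry": 0, "rz": 0, "fingers": 2},
])

```text
clock: 5.25
ee_pos: [429.3, -266.9, 150.4]
orientation: [0.0, 0.994, 0.11, -0.0]
ft_force: [0.4, -0.9, -2.1]
opening: 38.1
```

Request:
send_rows([
  {"x": 0, "y": 0, "z": 0, "rx": 0, "ry": 0, "rz": 0, "fingers": 2},
  {"x": 0, "y": 0, "z": 2, "rx": 0, "ry": 0, "rz": 0, "fingers": 2},
  {"x": 0, "y": 0, "z": 4, "rx": 0, "ry": 0, "rz": 0, "fingers": 2},
  {"x": 0, "y": 0, "z": 6, "rx": 0, "ry": 0, "rz": 0, "fingers": 2},
  {"x": 0, "y": 0, "z": 7.5, "rx": 0, "ry": 0, "rz": 0, "fingers": 2},
  {"x": 0, "y": 0, "z": 8.5, "rx": 0, "ry": 0, "rz": 0, "fingers": 2},
  {"x": 0, "y": 0, "z": 9, "rx": 0, "ry": 0, "rz": 0, "fingers": 2},
  {"x": 0, "y": 0, "z": 9, "rx": 0, "ry": 0, "rz": 0, "fingers": 2},
  {"x": 0, "y": 0, "z": 9, "rx": 0, "ry": 0, "rz": 0, "fingers": 2},
  {"x": 0, "y": 0, "z": 9, "rx": 0, "ry": 0, "rz": 0, "fingers": 2},
])

```text
clock: 6.08
ee_pos: [431.4, -265.6, 61.5]
orientation: [0.001, 0.994, 0.11, 0.001]
ft_force: [0.3, 0.6, -2.4]
opening: 38.0
```

```bash
python3 - <<'E'
from station import r
from h import *
s=r.read_state(); st(s)
E
```

```text
t 6.1 p [ 431.4 -265.6   61.5] yaw 12.7 z [ 0.002 -0.001 -1.   ] F [ 0.3  0.6 -2.4] op 38.0
```

Lower the last 9 mm and then release; the next call goes up.

Request:
send_rows([
  {"x": 0, "y": 0, "z": 0.3, "rx": 0, "ry": 0, "rz": 0, "fingers": 2},
  {"x": 0, "y": 0, "z": 0.6, "rx": 0, "ry": 0, "rz": 0, "fingers": 2},
  {"x": 0, "y": 0, "z": 0.8, "rx": 0, "ry": 0, "rz": 0, "fingers": 2},
  {"x": 0, "y": 0, "z": 0.9, "rx": 0, "ry": 0, "rz": 0, "fingers": 2},
  {"x": 0, "y": 0, "z": 0.95, "rx": 0, "ry": 0, "rz": 0, "fingers": 2},
  {"x": 0, "y": 0, "z": 0.95, "rx": 0, "ry": 0, "rz": 0, "fingers": 2},
  {"x": 0, "y": 0, "z": 0.95, "rx": 0, "ry": 0, "rz": 0, "fingers": 2},
  {"x": 0, "y": 0, "z": 0.95, "rx": 0, "ry": 0, "rz": 0, "fingers": 7.5},
  {"x": 0, "y": 0, "z": 0.95, "rx": 0, "ry": 0, "rz": 0, "fingers": 7.5},
  {"x": 0, "y": 0, "z": 0.95, "rx": 0, "ry": 0, "rz": 0, "fingers": 7.5},
])

```text
clock: 6.92
ee_pos: [430.7, -265.3, 51.0]
orientation: [0.0, 0.994, 0.11, 0.0]
ft_force: [-0.8, -0.2, 0.6]
opening: 72.4
```

Request:
send_rows([
  {"x": 0, "y": 0, "z": 0, "rx": 0, "ry": 0, "rz": 0, "fingers": 7.5},
  {"x": 0, "y": 0, "z": 0, "rx": 0, "ry": 0, "rz": 0, "fingers": 7.5},
  {"x": 0, "y": 0, "z": -3, "rx": 0, "ry": 0, "rz": 0, "fingers": 7.5},
  {"x": 0, "y": 0, "z": -6, "rx": 0, "ry": 0, "rz": 0, "fingers": 7.5},
  {"x": 0, "y": 0, "z": -10, "rx": 0, "ry": 0, "rz": 0, "fingers": 5},
  {"x": 0, "y": 0, "z": -14, "rx": 0, "ry": 0, "rz": 0, "fingers": 3},
  {"x": 0, "y": 0, "z": -16, "rx": 0, "ry": 0, "rz": 0, "fingers": 3},
  {"x": 0, "y": 0, "z": -16, "rx": 0, "ry": 0, "rz": 0, "fingers": 3},
  {"x": 0, "y": 0, "z": -16, "rx": 0, "ry": 0, "rz": 0, "fingers": 3},
  {"x": 0, "y": 0, "z": -16, "rx": 0, "ry": 0, "rz": 0, "fingers": 3},
])

```text
clock: 7.75
ee_pos: [429.6, -264.9, 209.9]
orientation: [-0.001, 0.994, 0.11, -0.001]
ft_force: [-0.4, 0.2, -0.6]
opening: 30.0
```

```bash
python3 - <<'E'
from station import r
from h import *
s=r.read_state(); st(s); 
for z in (r"top",): cv2.imwrite("pics/top1.png",r.snapshot("top"))
im=cv2.imread("pics/top1.png"); cv2.imwrite("pics/t1.png",cv2.resize(im[110:255,210:400],None,fx=4,fy=4,interpolation=cv2.INTER_CUBIC))
inc(s,[500,-8,210],tool(-77.5))
E
```

```text
t 7.8 p [ 429.6 -264.9  209.9] yaw 12.7 z [-0.002  0.001 -1.   ] F [-0.4  0.2 -0.6] op 30.0
xyz [ 12.49 -23.53   0.  ] r [ 0.   0.1 90.2]
```

View pics/t1.png

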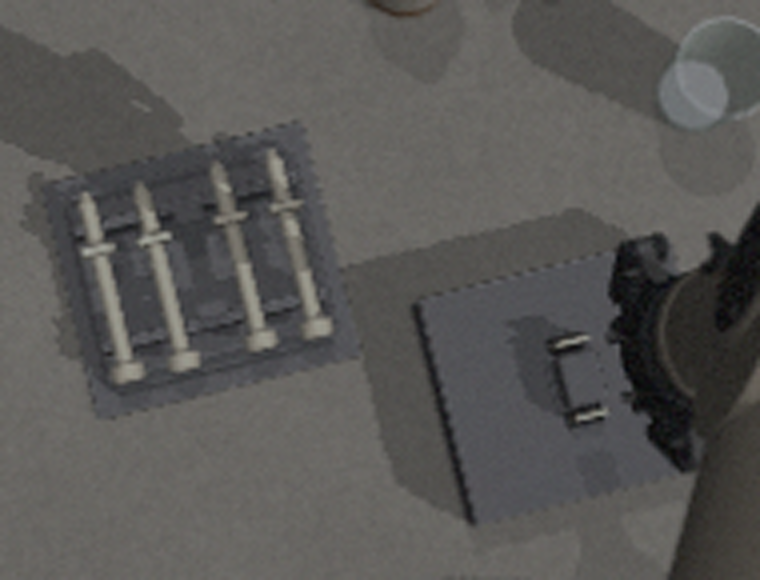

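All four pegs are there, tips pointing to +x world, and the cover lies flat at crop (580,380). Next I hover over the case.

Request:
send_rows([
  {"x": 2, "y": -3.5, "z": 0, "rx": 0, "ry": 0, "rz": 7, "fingers": 3},
  {"x": 4, "y": -7, "z": 0, "rx": 0, "ry": 0, "rz": 14, "fingers": 3},
  {"x": 5.5, "y": -10, "z": 0, "rx": 0, "ry": 0, "rz": 21, "fingers": 3},
  {"x": 7, "y": -12.5, "z": 0, "rx": 0, "ry": 0, "rz": 28, "fingers": 3},
  {"x": 8, "y": -15, "z": 0, "rx": 0, "ry": 0, "rz": 35, "fingers": 3},
  {"x": 9, "y": -17.5, "z": 0, "rx": 0, "ry": 0, "rz": 42, "fingers": 3},
  {"x": 10, "y": -19.5, "z": 0, "rx": 0, "ry": 0, "rz": 49, "fingers": 3},
  {"x": 11, "y": -21, "z": 0, "rx": 0, "ry": 0, "rz": 56, "fingers": 3},
  {"x": 12, "y": -22.5, "z": 0, "rx": 0, "ry": 0, "rz": 63, "fingers": 3},
  {"x": 12.5, "y": -23.5, "z": 0, "rx": 0, "ry": 0, "rz": 70, "fingers": 3},
])

```text
clock: 8.63
ee_pos: [500.2, -6.0, 208.9]
orientation: [0.0, 0.881, -0.473, -0.002]
ft_force: [0.0, 0.2, 0.3]
opening: 29.9
```

```bash
python3 - <<'E'
from station import r
from h import *
s=r.read_state(); st(s); inc(s,[500,-8,210],tool(-77.5))
E
```

```text
t 8.6 p [500.2  -6.  208.9] yaw -56.5 z [-0.004  0.002 -1.   ] F [0.  0.2 0.3] op 29.9
xyz [ 0.16  0.13 -0.11] r [ 0.2  0.2 21. ]
```

Request:
send_rows([
  {"x": 0.2, "y": 0, "z": 0, "rx": 0, "ry": 0, "rz": 7, "fingers": 3},
  {"x": 0.2, "y": 0, "z": 0, "rx": 0, "ry": 0, "rz": 14, "fingers": 3},
  {"x": 0.2, "y": 0, "z": 0, "rx": 0, "ry": 0, "rz": 21, "fingers": 3},
  {"x": 0.2, "y": 0, "z": 0, "rx": 0, "ry": 0, "rz": 21, "fingers": 3},
  {"x": 0.2, "y": 0, "z": 0, "rx": 0, "ry": 0, "rz": 21, "fingers": 3},
  {"x": 0.2, "y": 0, "z": 0, "rx": 0, "ry": 0, "rz": 21, "fingers": 3},
  {"x": 0.2, "y": 0, "z": 0, "rx": 0, "ry": 0, "rz": 21, "fingers": 3},
  {"x": 0.2, "y": 0, "z": 0, "rx": 0, "ry": 0, "rz": 21, "fingers": 3},
  {"x": 0.2, "y": 0, "z": 0, "rx": 0, "ry": 0, "rz": 21, "fingers": 3},
  {"x": 0.2, "y": 0, "z": 0, "rx": 0, "ry": 0, "rz": 21, "fingers": 3},
])

```text
clock: 9.47
ee_pos: [502.0, -10.3, 211.0]
orientation: [-0.0, 0.781, -0.625, 0.0]
ft_force: [0.4, 0.2, -0.7]
opening: 30.1
```

```bash
python3 - <<'E'
from station import r
from h import *
import pickle
s=r.read_state(); st(s); c=r.get_calibration("wrist"); pickle.dump(c,open("w3.pkl","wb")); im=r.snapshot("wrist")
cv2.imwrite("pics/w3.png",im)
hsv=cv2.cvtColor(im,cv2.COLOR_BGR2HSV)
g=im.min(2); print(np.percentile(g,[50,80,90,95,99]))
E
```

```text
t 9.5 p [502.  -10.3 211. ] yaw -77.3 z [ 0. -0. -1.] F [ 0.4  0.2 -0.7] op 30.1
[126. 149. 161. 168. 203.]
```

View pics/w3.png

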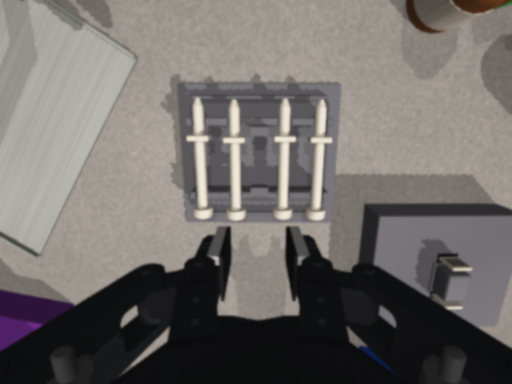

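The picture shows four pegs, with collars in row 140 and buttons in row 213, at columns 200, 235, 284 and 319.

```bash
python3 - <<'E'
from station import r
from h import *
import pickle
c=pickle.load(open("w3.pkl","rb")); im=cv2.imread("pics/w3.png"); g=im.min(2)
def cen(row,c0):
    w=g[row,c0-9:c0+10].astype(float); w=np.where(w>140,1,0); return c0-9+(w*np.arange(19)).sum()/w.sum()
for a,b in((198,203),(234,236),(285,283),(321,316)):
    p=[]
    for row in range(152,202,4):
        c0=int(a+(b-a)*(row-140)/72); p.append((cen(row,c0),row))
    P=onz(c,p,34); v=np.polyfit(P[:,0],P[:,1],1); 
    col=onz(c,[(a,141)],34)[0]
    q=np.array([520,-6.5]); 
    print("yaw",np.degrees(np.arctan(v[0])).round(1),"mid",P.mean(0).round(1),"y at collar-29:",(col[:2]-29*np.array([.976,.216])).round(1),"collar",col.round(1))
C=np.array([520,-6.5]);print([ (C+y*np.array([-.216,.976])).round(1) for y in(68,28,-28,-68)])
E
```

```text
yaw 12.9 mid [487.   55.1  34. ] y at collar-29: [498.1  59.1] collar [526.4  65.4  34. ]
yaw 12.8 mid [495.8  16.   34. ] y at collar-29: [507.   19.3] collar [535.3  25.6  34. ]
yaw 12.6 mid [508.2 -39.1  34. ] y at collar-29: [519.7 -37. ] collar [548.  -30.7  34. ]
yaw 12.3 mid [517.1 -78.4  34. ] y at collar-29: [528.8 -76.8] collar [557.1 -70.6  34. ]
[array([505.3,  59.9]), array([514. ,  20.8]), array([526. , -33.8]), array([534.7, -72.9])]
```

```bash
python3 - <<'E'
from station import r
from h import *
s=r.read_state(); st(s); inc(s,[505,59,90],tool(-77.3))
E
```

```text
t 9.5 p [502.  -10.2 211. ] yaw -77.3 z [ 0.  0. -1.] F [-0.1 -0.2 -0.2] op 29.9
xyz [-6.69 -1.81 12.1 ] r [0. 0. 0.]
```

Request:
send_rows([
  {"x": -3, "y": -0.9, "z": 2, "rx": 0, "ry": 0, "rz": 0, "fingers": 2.8},
  {"x": -5.5, "y": -1.5, "z": 5, "rx": 0, "ry": 0, "rz": 0, "fingers": 2.8},
  {"x": -6.7, "y": -1.8, "z": 8, "rx": 0, "ry": 0, "rz": 0, "fingers": 2.8},
  {"x": -6.7, "y": -1.8, "z": 10.5, "rx": 0, "ry": 0, "rz": 0, "fingers": 2.8},
  {"x": -6.7, "y": -1.8, "z": 12.1, "rx": 0, "ry": 0, "rz": 0, "fingers": 2.8},
  {"x": -6.7, "y": -1.8, "z": 12.1, "rx": 0, "ry": 0, "rz": 0, "fingers": 2.8},
  {"x": -6.7, "y": -1.8, "z": 12.1, "rx": 0, "ry": 0, "rz": 0, "fingers": 2.8},
  {"x": -6.7, "y": -1.8, "z": 12.1, "rx": 0, "ry": 0, "rz": 0, "fingers": 2.8},
  {"x": -6.7, "y": -1.8, "z": 12.1, "rx": 0, "ry": 0, "rz": 0, "fingers": 2.8},
  {"x": -6.7, "y": -1.8, "z": 12.1, "rx": 0, "ry": 0, "rz": 0, "fingers": 2.8},
])

```text
clock: 10.35
ee_pos: [506.2, 59.1, 91.5]
orientation: [-0.001, 0.781, -0.625, 0.001]
ft_force: [-0.1, -0.5, 0.2]
opening: 28.3
```

```bash
python3 - <<'E'
from station import r
from h import *
s=r.read_state(); st(s); inc(s,[505,59,15],tool(-77.3))
E
```

```text
t 10.3 p [506.2  59.1  91.5] yaw -77.4 z [ 0.003  0.    -1.   ] F [-0.1 -0.5  0.2] op 28.3
xyz [-0.02  0.14  7.65] r [-0.2  0.  -0.1]
```

Request:
send_rows([
  {"x": 0, "y": 0.1, "z": 2, "rx": 0, "ry": 0, "rz": 0, "fingers": 2.8},
  {"x": 0, "y": 0.1, "z": 4, "rx": 0, "ry": 0, "rz": 0, "fingers": 2.8},
  {"x": 0, "y": 0.1, "z": 6, "rx": 0, "ry": 0, "rz": 0, "fingers": 2.8},
  {"x": 0, "y": 0.1, "z": 7.2, "rx": 0, "ry": 0, "rz": 0, "fingers": 2.8},
  {"x": 0, "y": 0.1, "z": 7.6, "rx": 0, "ry": 0, "rz": 0, "fingers": 2.8},
  {"x": 0, "y": 0.1, "z": 7.6, "rx": 0, "ry": 0, "rz": 0, "fingers": 2.8},
  {"x": 0, "y": 0.1, "z": 7.6, "rx": 0, "ry": 0, "rz": 0, "fingers": 0},
  {"x": 0, "y": 0.1, "z": 7.6, "rx": 0, "ry": 0, "rz": 0, "fingers": 0},
  {"x": 0, "y": 0.1, "z": 7.6, "rx": 0, "ry": 0, "rz": 0, "fingers": 0},
  {"x": 0, "y": 0.1, "z": 7.6, "rx": 0, "ry": 0, "rz": 0, "fingers": 0},
])

```text
clock: 11.18
ee_pos: [505.0, 59.0, 15.0]
orientation: [-0.001, 0.781, -0.625, 0.001]
ft_force: [-0.3, -0.7, 3.9]
opening: 9.8
```

```bash
cat >> h.py <<'E'
C0=np.array([520,-7.]); CY=12.65
T_=lambda p:np.array(p)/3.6-.36+[90,110]
S_=lambda p:np.array(p)/3.6-.36+[195,120]
def holes(ct,cs):
    a=onz(ct,[T_(p) for p in [(178,123),(146,205),(114,287),(85,371)]],135)
    b=onz(cs,[S_(p) for p in [(672,298),(669,227),(665,159),(660,99)]],135)
    m=(a+b)/2; c=m.mean(0); d=np.linalg.svd(m-c)[2][0]; d=d*np.sign(d[0])
    yaw=np.degrees(np.arctan2(d[1],d[0])); return a,b,np.array([c+d*k*64 for k in(1.5,.5,-.5,-1.5)]),yaw
E
python3 - <<'E'
from station import r
from h import *
s=r.read_state(); st(s)
a,b,H,y=holes(r.get_calibration("top"),r.get_calibration("scene")); print(a.round(1),b.round(1),H.round(1),y)
inc(s,[s["ee_pos"][0],s["ee_pos"][1],170],tool(-77.3))
E
```

```text
t 11.2 p [505.  59.  15.] yaw -77.3 z [ 0.003  0.    -1.   ] F [-0.3 -0.7  3.9] op 9.8
[[597.2 306.1 135. ]
 [537.2 329.4 135. ]
 [477.8 352.8 135. ]
 [417.2 374.  135. ]] [[599.5 307.4 135. ]
 [540.4 330.  135. ]
 [479.4 352.7 135. ]
 [421.6 373.2 135. ]] [[598.7 307.  135. ]
 [538.7 329.5 135. ]
 [478.8 351.9 135. ]
 [418.9 374.4 135. ]] -20.539754991282408
xyz [ 1.00e-02 -4.00e-02 -1.55e+01] r [-0.1  0.   0. ]
```

```bash
cat >> h.py <<'E'
YH=-20.8
def ins(H,d,off=29.,tilt=-10):
    """TCP pose with peg origin d mm before hole mouth H along hole axis"""
    M=tool(YH,tilt); u=-M[:,1]; return H-d*u-M@np.array([0,-off,-19.]),M
E
python3 - <<'E'
from station import r
from h import *
s=r.read_state()
H=np.array([598.7,307,135]); p,M=ins(H,60); print(p,-M[:,1]); inc(s,p,M); 
E
```

```text
[566.40401415 221.9802172  131.74334051] [ 0.34971209  0.92062357 -0.17364818]
xyz [-14.55  -9.59 -11.65] r [ -9.3   4.8 -56.4]
```

Request:
send_rows([
  {"x": 0, "y": 0, "z": -2, "rx": 0, "ry": 0, "rz": 0, "fingers": 0},
  {"x": 0, "y": 0, "z": -5, "rx": 0, "ry": 0, "rz": 0, "fingers": 0},
  {"x": 0, "y": 0, "z": -8.5, "rx": 0, "ry": 0, "rz": 0, "fingers": 0},
  {"x": -1, "y": -1, "z": -11.6, "rx": -1, "ry": 0.6, "rz": -7, "fingers": 0},
  {"x": -3, "y": -2, "z": -13, "rx": -2, "ry": 1.2, "rz": -14, "fingers": 0},
  {"x": -5, "y": -3.5, "z": -14, "rx": -3.5, "ry": 1.8, "rz": -21, "fingers": 0},
  {"x": -7, "y": -5, "z": -14, "rx": -4.6, "ry": 2.4, "rz": -28, "fingers": 0},
  {"x": -9, "y": -6.5, "z": -14, "rx": -5.8, "ry": 3, "rz": -35, "fingers": 0},
  {"x": -11, "y": -7.5, "z": -13, "rx": -7, "ry": 3.6, "rz": -42, "fingers": 0},
  {"x": -12.5, "y": -8.5, "z": -12.5, "rx": -8, "ry": 4.2, "rz": -49, "fingers": 0},
])

```text
clock: 12.02
ee_pos: [559.4, 201.8, 138.2]
orientation: [0.075, 0.968, -0.24, -0.015]
ft_force: [-0.1, -0.6, -0.1]
opening: 9.7
```

```bash
python3 - <<'E'
from station import r
from h import *
s=r.read_state();st(s)
H=np.array([598.7,307,135]); inc(s,*ins(H,55))
E
```

```text
t 12.0 p [559.4 201.8 138.2] yaw -27.8 z [-0.065 -0.138 -0.988] F [-0.1 -0.6 -0.1] op 9.7
xyz [-0.39 -2.68  0.33] r [-1.2  0.8 -7. ]
```

Request:
send_rows([
  {"x": -0.4, "y": -2.7, "z": 0.3, "rx": -1.2, "ry": 0.8, "rz": -7, "fingers": 0},
  {"x": -0.4, "y": -2.7, "z": 0.3, "rx": -1.2, "ry": 0.8, "rz": -7, "fingers": 0},
  {"x": -0.4, "y": -2.7, "z": 0.3, "rx": -1.2, "ry": 0.8, "rz": -7, "fingers": 0},
  {"x": -0.4, "y": -2.7, "z": 0.3, "rx": -1.2, "ry": 0.8, "rz": -7, "fingers": 0},
  {"x": -0.4, "y": -2.7, "z": 0.3, "rx": -1.2, "ry": 0.8, "rz": -7, "fingers": 0},
  {"x": -0.4, "y": -2.7, "z": 0.3, "rx": -1.2, "ry": 0.8, "rz": -7, "fingers": 0},
  {"x": -0.4, "y": -2.7, "z": 0.3, "rx": -1.2, "ry": 0.8, "rz": -7, "fingers": 0},
  {"x": -0.4, "y": -2.7, "z": 0.3, "rx": -1.2, "ry": 0.8, "rz": -7, "fingers": 0},
  {"x": -0.4, "y": -2.7, "z": 0.3, "rx": -1.2, "ry": 0.8, "rz": -7, "fingers": 0},
  {"x": -0.4, "y": -2.7, "z": 0.3, "rx": -1.2, "ry": 0.8, "rz": -7, "fingers": 0},
])

```text
clock: 12.85
ee_pos: [568.4, 224.2, 132.1]
orientation: [0.086, 0.979, -0.183, -0.015]
ft_force: [0.4, 0.7, -0.4]
opening: 10.3
```

```bash
python3 - <<'E'
from station import r
from h import *
s=r.read_state();st(s)
H=np.array([598.7,307,135]); inc(s,*ins(H,55)); inc(s,*ins(H,45))
t=r.snapshot("top"); c=r.snapshot("scene"); w=r.snapshot("wrist")
cv2.imwrite("pics/t4.png",t);cv2.imwrite("pics/s4.png",c)
f=lambda a:cv2.resize(a,(400,300),interpolation=cv2.INTER_CUBIC)
cv2.imwrite("pics/m4.png",np.vstack([np.hstack([f(t[110:200,100:220]),f(c[170:260,330:450])]),np.hstack([f(w),f(c[100:280,280:520])])]))
M=q2R(s["orientation"]); tip=s["ee_pos"]+M@np.array([0,-69,-19]); print("tip",tip, proj(r.get_calibration("top"),[tip]),proj(r.get_calibration("scene"),[tip]))
E
```

```text
t 12.8 p [568.4 224.2 132.1] yaw -21.2 z [-0.06  -0.163 -0.985] F [ 0.4  0.7 -0.4] op 10.3
xyz [-0.11 -0.23  0.08] r [ 0.  -0.1 -0.4]
xyz [-0.12 -1.23  0.08] r [ 0.  -0.1 -0.4]
tip [594.16727019 290.61271662 138.84002832] [[144.49614633 144.46970768]] [[374.50742856 200.89619349]]
```

View pics/m4.png

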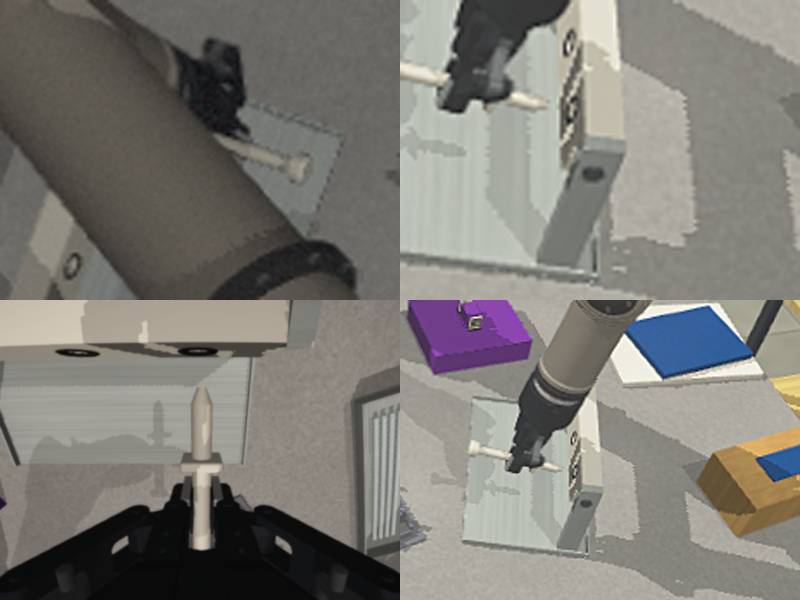

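```bash
python3 - <<'E'
from station import r
from h import *
s=r.read_state();c=r.get_calibration("wrist");cs=r.get_calibration("scene")
w=r.snapshot("wrist"); cv2.imwrite("pics/w5.png",w)
M=q2R(s["orientation"]); pt=lambda y:s["ee_pos"]+M@np.array([0,-y,-19.])
H=np.array([598.7,307,135])
print("wrist: tip",proj(c,[pt(69)]),"collar",proj(c,[pt(29)]),"axis at hole",proj(c,[pt(84)]),"H",proj(c,[H]))
print("scene: H",proj(cs,[H]))
g=w.min(2)
for row in range(112,190,6):
    k=np.where(g[row,235:285]>170)[0]; print(row,k.min()+235 if len(k) else None,k.max()+235 if len(k) else None,end=" | ")
d=w.max(2)[55:75,215:300]; k=np.argwhere(d<70); print("\nhole dark",k.mean(0)+[55,215],len(k),k.min(0)+[55,215],k.max(0)+[55,215])
sc=cv2.imread("pics/scene0.png").max(2)[190:215,370:392]; k=np.argwhere(sc<90); print(k.mean(0)+[190,370] if len(k) else sc)
E
```

```text
wrist: tip [[258.5802208  114.07861595]] collar [[258.49183317 203.56816271]] axis at hole [[258.61575562  76.65930389]] H [[254.99947012  71.52654048]]
scene: H [[381.04096169 202.18209888]]
112 None None | 118 None None | 124 None None | 130 None None | 136 None None | 142 None None | 148 None None | 154 None None | 160 260 263 | 166 259 263 | 172 260 263 | 178 260 263 | 184 261 261 | 
hole dark [ 63.66124661 256.54336043] 738 [ 57 222] [ 71 299]
[201.875 380.75 ]
```

```bash
python3 - <<'E'
import cv2,numpy as np
w=cv2.imread("pics/w5.png").max(2)
for row in range(58,74,2): print(row,w[row,222:290:2])
for row in range(112,150,8): print(row,w[row,240:280:2])
E
```

```text
58 [70 68 70 70 69 69 69 69 69 69 69 69 68 69 68 69 69 69 69 69 69 68 69 69
 69 69 69 70 70 69 69 70 70 70]
60 [95 82 73 72 69 68 65 63 59 56 53 50 50 47 46 44 45 46 48 50 51 54 56 59
 63 67 68 70 68 70 70 68 69 69]
62 [139 131 119 104  72  48  36  29  23  21  20  19  20  20  20  21  20  20
  19  20  20  21  20  21  30  37  44  55  66  69  69  69  70  69]
64 [146 146 135  80  33  17  11   9  11  19  40  51  55  66  72  85  79  74
  69  57  54  41  20  11  11  11  13  17  43  68  78  90  91  90]
66 [146 146 125  56  21  14  12   9  12  20  42  54  55  57  62  76  73  67
  60  58  58  41  22  13  11   7   9  14  53 111 128 139 141 140]
68 [132 131 127 102  60  37  21  12  10  12  13  16  16  15  17  21  22  20
  17  18  18  13  14  14  11  10  22  65 121 143 145 146 146 146]
70 [ 79  78  78  77  72  68  51  42  35  28  25  22  19  19  19  17  17  18
  19  20  22  23  27  34  39  47  60  77 119 139 146 146 146 146]
72 [ 82  82  83  81  82  82  81  81  80  78  75  74  73  73  72  72  72  73
  72  72  74  74  77  81  80  81  82  82  87 109 140 145 145 145]
112 [161 160 157 161 162 156 134 145 160 167 165 152 152 161 162 162 162 161
 161 162]
120 [164 163 163 163 147 127 144 159 167 170 167 159 142 133 156 161 162 162
 162 162]
128 [163 163 160 132 130 146 158 165 169 170 167 163 155 139 124 143 163 165
 165 164]
136 [161 158 135 123 141 154 163 170 176 178 177 172 176 179 161 133 144 158
 159 159]
144 [164 164 140 124 141 154 163 170 175 177 177 172 180 181 161 137 154 165
 165 165]
```

```bash
python3 - <<'E'
from station import r
from h import *
s=r.read_state();c=r.get_calibration("wrist")
H=np.array([597.7,307.4,135]);u=np.array([.35,.92,-.174])
for dd in ([0,0,0],3*u,[0,0,3],[0,0,-3]): print(proj(c,[H+dd]))
inc(s,*ins(H,45)); inc(s,*ins(H,30)); inc(s,*ins(H,0))
E
```

```text
[[252.47766882  71.58885419]]
[[252.402832    63.83253113]]
[[252.37164206  71.83456519]]
[[252.5787838   71.35453521]]
xyz [-0.21 -1.2   0.06] r [ 0.  -0.1 -0.4]
xyz [-0.22 -2.7   0.06] r [ 0.  -0.1 -0.4]
xyz [-0.24 -5.7   0.07] r [ 0.  -0.1 -0.4]
```

Request:
send_rows([
  {"x": -0.2, "y": -0.3, "z": 0.05, "rx": 0, "ry": 0, "rz": -0.4, "fingers": 0},
  {"x": -0.2, "y": -0.6, "z": 0.05, "rx": 0, "ry": 0, "rz": -0.4, "fingers": 0},
  {"x": -0.2, "y": -0.9, "z": 0.05, "rx": 0, "ry": 0, "rz": -0.4, "fingers": 0},
  {"x": -0.2, "y": -1.2, "z": 0.05, "rx": 0, "ry": 0, "rz": -0.4, "fingers": 0},
  {"x": -0.2, "y": -1.5, "z": 0.05, "rx": 0, "ry": 0, "rz": -0.4, "fingers": 0},
  {"x": -0.2, "y": -1.8, "z": 0.05, "rx": 0, "ry": 0, "rz": -0.4, "fingers": 0},
  {"x": -0.2, "y": -2.1, "z": 0.05, "rx": 0, "ry": 0, "rz": -0.4, "fingers": 0},
  {"x": -0.2, "y": -2.4, "z": 0.05, "rx": 0, "ry": 0, "rz": -0.4, "fingers": 0},
  {"x": -0.2, "y": -2.7, "z": 0.05, "rx": 0, "ry": 0, "rz": -0.4, "fingers": 0},
  {"x": -0.2, "y": -2.7, "z": 0.05, "rx": 0, "ry": 0, "rz": -0.4, "fingers": 0},
])

```text
clock: 13.88
ee_pos: [576.0, 250.8, 126.4]
orientation: [0.085, 0.98, -0.179, -0.015]
ft_force: [-0.7, 0.7, -1.0]
opening: 10.0
```

```bash
python3 - <<'E'
from station import r
from h import *
s=r.read_state();st(s); M=q2R(s["orientation"]); print("F tool",(M.T@s["ft_force"]).round(1),s["moment"].round(2))
H=np.array([597.7,307.4,135]);inc(s,*ins(H,30)); inc(s,*ins(H,-3))
E
```

```text
t 13.9 p [576.  250.8 126.4] yaw -20.7 z [-0.061 -0.162 -0.985] F [-0.7  0.7 -1. ] op 10.0
F tool [-0.9 -0.6  0.9] [ 0.14 -0.06 -0.03]
xyz [0.02 0.08 0.  ] r [0.  0.  0.1]
xyz [ 0.03 -3.22  0.  ] r [0.  0.  0.1]
```

Request:
send_rows([
  {"x": 0, "y": -0.4, "z": 0, "rx": 0, "ry": 0, "rz": 0, "fingers": 0},
  {"x": 0, "y": -0.8, "z": 0, "rx": 0, "ry": 0, "rz": 0, "fingers": 0},
  {"x": 0, "y": -1.2, "z": 0, "rx": 0, "ry": 0, "rz": 0, "fingers": 0},
  {"x": 0, "y": -1.6, "z": 0, "rx": 0, "ry": 0, "rz": 0, "fingers": 0},
  {"x": 0, "y": -2, "z": 0, "rx": 0, "ry": 0, "rz": 0, "fingers": 0},
  {"x": 0, "y": -2.3, "z": 0, "rx": 0, "ry": 0, "rz": 0, "fingers": 0},
  {"x": 0, "y": -2.6, "z": 0, "rx": 0, "ry": 0, "rz": 0, "fingers": 0},
  {"x": 0, "y": -2.8, "z": 0, "rx": 0, "ry": 0, "rz": 0, "fingers": 0},
  {"x": 0, "y": -3, "z": 0, "rx": 0, "ry": 0, "rz": 0, "fingers": 0},
  {"x": 0, "y": -3, "z": 0, "rx": 0, "ry": 0, "rz": 0, "fingers": 0},
])

```text
clock: 14.72
ee_pos: [586.5, 278.0, 121.3]
orientation: [0.086, 0.98, -0.179, -0.015]
ft_force: [0.1, 0.3, 0.4]
opening: 9.7
```

```bash
python3 - <<'E'
from station import r
from h import *
s=r.read_state();st(s); M=q2R(s["orientation"]); print("F tool",(M.T@s["ft_force"]).round(1),s["moment"].round(2))
H=np.array([597.7,307.4,135]); inc(s,*ins(H,0))
E
```

```text
t 14.7 p [586.5 278.  121.3] yaw -20.7 z [-0.061 -0.162 -0.985] F [0.1 0.3 0.4] op 9.7
F tool [ 0.  -0.2 -0.4] [ 0.2  -0.08  0.05]
xyz [0.   0.04 0.  ] r [ 0.  -0.1  0. ]
```

Request:
send_rows([
  {"x": 0, "y": -0.1, "z": 0, "rx": 0, "ry": 0, "rz": 0, "fingers": 0},
  {"x": 0, "y": -0.2, "z": 0, "rx": 0, "ry": 0, "rz": 0, "fingers": 0},
  {"x": 0, "y": -0.3, "z": 0, "rx": 0, "ry": 0, "rz": 0, "fingers": 0},
  {"x": 0, "y": -0.4, "z": 0, "rx": 0, "ry": 0, "rz": 0, "fingers": 0},
  {"x": 0, "y": -0.5, "z": 0, "rx": 0, "ry": 0, "rz": 0, "fingers": 0},
  {"x": 0, "y": -0.5, "z": 0, "rx": 0, "ry": 0, "rz": 0, "fingers": 0},
  {"x": 0, "y": -0.5, "z": 0, "rx": 0, "ry": 0, "rz": 0, "fingers": 0},
  {"x": 0, "y": -0.5, "z": 0, "rx": 0, "ry": 0, "rz": 0, "fingers": 0},
  {"x": 0, "y": -0.5, "z": 0, "rx": 0, "ry": 0, "rz": 0, "fingers": 0},
  {"x": 0, "y": -0.5, "z": 0, "rx": 0, "ry": 0, "rz": 0, "fingers": 0},
])

```text
clock: 15.55
ee_pos: [587.1, 278.8, 121.1]
orientation: [0.089, 0.979, -0.18, -0.016]
ft_force: [-5.0, -6.0, 4.1]
opening: 9.9
```

```bash
cat >> h.py <<'E'
def ft(s):
    M=q2R(s["orientation"]); st(s); print("F tool",(M.T@s["ft_force"]).round(1),"M",(M.T@s["moment"]).round(2))
E
python3 - <<'E'
from station import r
from h import *
s=r.read_state();ft(s)
H=np.array([597.7,307.4,135]); inc(s,*ins(H,0))
w=r.snapshot("wrist"); c=r.snapshot("scene")
cv2.imwrite("pics/m6.png",np.hstack([cv2.resize(w[30:330,107:407],(400,400)),cv2.resize(c[170:260,345:435],(400,400),interpolation=cv2.INTER_CUBIC)]))
E
```

```text
t 15.6 p [587.1 278.8 121.1] yaw -20.9 z [-0.064 -0.169 -0.984] F [-5.  -6.   4.1] op 9.9
F tool [-2.5  8.  -2.7] M [-1.3  -0.47 -0.04]
xyz [-0.03  0.13  0.  ] r [ 0.4  0.  -0.1]
```

View pics/m6.png

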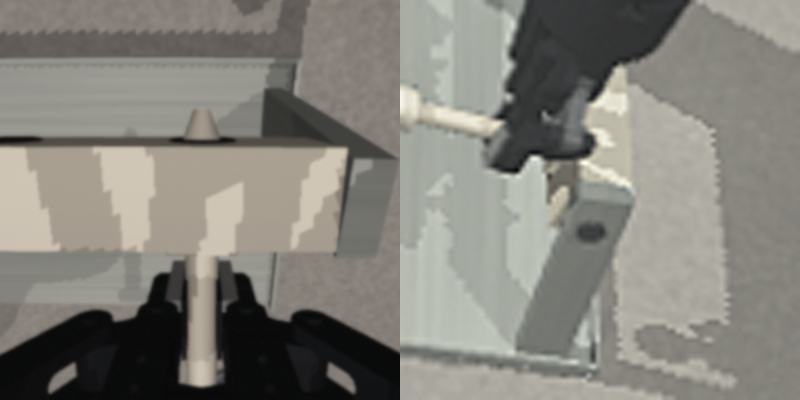

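Request:
send_rows([
  {"x": 0, "y": 0, "z": 0, "rx": 0, "ry": 0, "rz": 0, "fingers": 0},
  {"x": 0, "y": 0.2, "z": 0, "rx": 0, "ry": 0, "rz": 0, "fingers": 1},
  {"x": 0, "y": 0.3, "z": 0, "rx": 0, "ry": 0, "rz": 0, "fingers": 2},
  {"x": 0, "y": 0.3, "z": 0, "rx": 0, "ry": 0, "rz": 0, "fingers": 2.8},
  {"x": 0, "y": 0.3, "z": 0, "rx": 0, "ry": 0, "rz": 0, "fingers": 2.8},
  {"x": 0, "y": 0.3, "z": -1, "rx": 0, "ry": 0, "rz": 0, "fingers": 2.8},
  {"x": 0, "y": 0.3, "z": -3, "rx": 0, "ry": 0, "rz": 0, "fingers": 2.8},
  {"x": 0, "y": 0.3, "z": -5.5, "rx": 0, "ry": 0, "rz": 0, "fingers": 2.8},
  {"x": 0, "y": 1, "z": -7, "rx": 0, "ry": 0, "rz": 0, "fingers": 2.8},
  {"x": 0, "y": 3, "z": -7, "rx": 0, "ry": 0, "rz": 0, "fingers": 2.8},
])

```text
clock: 16.48
ee_pos: [582.8, 272.0, 198.7]
orientation: [0.081, 0.981, -0.177, -0.013]
ft_force: [-1.1, -0.3, 0.2]
opening: 28.0
```

```bash
cat >> h.py <<'E'
def pegxy(y,x=0):
    a=np.radians(CY); return C0+x*np.array([np.cos(a),np.sin(a)])+y*np.array([-np.sin(a),np.cos(a)])
E
python3 - <<'E'
from station import r
from h import *
s=r.read_state();ft(s)
w=r.snapshot("wrist");cv2.imwrite("pics/w7.png",w); t=r.snapshot("top")
m=(w.min(2)>140); 
print(pegxy(28),pegxy(-28),pegxy(-68)); inc(s,[*pegxy(28),90],tool(-77.3))
E
```

```text
t 16.5 p [582.8 272.  198.7] yaw -20.5 z [-0.054 -0.154 -0.987] F [-1.1 -0.3  0.2] op 28.0
F tool [-0.9  0.6 -0.1] M [0.22 0.02 0.05]
[513.86814542  20.32032869] [526.13185458 -34.32032869] [534.89164683 -73.34936966]
xyz [ 2.32 23.86 14.97] r [ 8.5 -4.8 56.7]
```

View pics/w7.png

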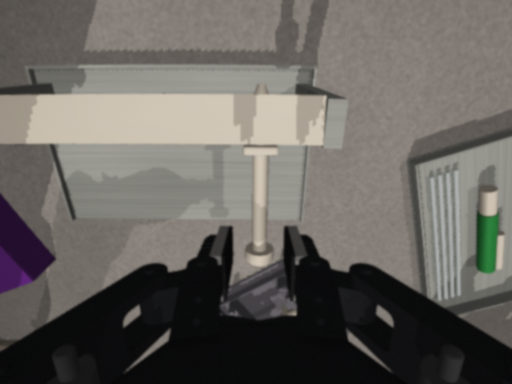

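```bash
python3 - <<'E'
from station import r
from h import *
s=r.read_state(); inc(s,[502,-10,211],tool(-77.3))
E
```

```text
xyz [ 2.21 28.35  3.6 ] r [ 8.9 -5.1 56.2]
```

Request:
send_rows([
  {"x": 0.2, "y": 3.2, "z": 0.2, "rx": 1, "ry": -0.6, "rz": 7, "fingers": 2.8},
  {"x": 0.5, "y": 6.4, "z": 0.6, "rx": 2.2, "ry": -1.2, "rz": 14, "fingers": 2.8},
  {"x": 0.8, "y": 9.6, "z": 1, "rx": 3.3, "ry": -1.8, "rz": 21, "fingers": 2.8},
  {"x": 1.1, "y": 12.8, "z": 1.5, "rx": 4.4, "ry": -2.4, "rz": 28, "fingers": 2.8},
  {"x": 1.4, "y": 16, "z": 2, "rx": 5.5, "ry": -3, "rz": 35, "fingers": 2.8},
  {"x": 1.7, "y": 19.5, "z": 2.5, "rx": 6.6, "ry": -3.7, "rz": 42, "fingers": 2.8},
  {"x": 2, "y": 23, "z": 3, "rx": 7.8, "ry": -4.4, "rz": 49, "fingers": 2.8},
  {"x": 2.2, "y": 26, "z": 3.4, "rx": 8.9, "ry": -5.1, "rz": 56.2, "fingers": 2.8},
  {"x": 2.2, "y": 28.3, "z": 3.6, "rx": 8.9, "ry": -5.1, "rz": 56.2, "fingers": 2.8},
  {"x": 2.2, "y": 28.3, "z": 3.6, "rx": 8.9, "ry": -5.1, "rz": 56.2, "fingers": 2.8},
])

```text
clock: 17.42
ee_pos: [500.5, -15.6, 208.7]
orientation: [0.004, 0.779, -0.627, -0.0]
ft_force: [-1.0, -0.6, 0.2]
opening: 28.0
```

```bash
cat >> h.py <<'E'
def pegcheck(im,c):
    """predicted vs seen shaft centre at case x=-20 for each slot, in mm"""
    g=im.min(2)
    for y in (68,28,-28,-68):
        q=proj(c,[[*pegxy(y,-20),34]])[0]; row=int(round(q[1])); c0=int(round(q[0]))
        w=np.where(g[row,c0-11:c0+12]>140)[0]
        if len(w)<3: print(y,"none"); continue
        P=onz(c,[(c0-11+w.mean(),row)],34)[0]; print(y,"n",len(w),"dpx",round(c0-11+w.mean()-q[0],1),P.round(1))
E
python3 - <<'E'
from station import r
from h import *
s=r.read_state();st(s); c=r.get_calibration("wrist"); w=r.snapshot("wrist"); cv2.imwrite("pics/w8.png",w)
pegcheck(w,c); print("home pose ref"); import pickle; pegcheck(cv2.imread("pics/w3.png"),pickle.load(open("w3.pkl","rb")))
inc(s,[*pegxy(28),15],tool(-77.3))
E
```

```text
t 17.4 p [500.5 -15.6 208.7] yaw -77.7 z [-0.005 -0.006 -1.   ] F [-1.  -0.6  0.2] op 28.0
68 none
28 n 9 dpx -0.0 [494.2  16.   34. ]
-28 n 9 dpx 0.7 [506.3 -39.6  34. ]
-68 n 8 dpx 0.7 [516.  -78.5  34. ]
home pose ref
68 n 9 dpx 0.0 [486.  55.  34.]
28 n 9 dpx -0.1 [494.8  16.2  34. ]
-28 n 9 dpx 1.0 [507.4 -39.8  34. ]
-68 n 9 dpx 1.0 [516.2 -78.7  34. ]
xyz [-3.31 -2.19 19.34] r [ 0.4 -0.3 -0.4]
```

Request:
send_rows([
  {"x": -2, "y": -1.2, "z": 2, "rx": 0.4, "ry": -0.3, "rz": -0.4, "fingers": 2.8},
  {"x": -3.3, "y": -2.2, "z": 5, "rx": 0.4, "ry": -0.3, "rz": -0.4, "fingers": 2.8},
  {"x": -3.3, "y": -2.2, "z": 8, "rx": 0.4, "ry": -0.3, "rz": -0.4, "fingers": 2.8},
  {"x": -3.3, "y": -2.2, "z": 10, "rx": 0.4, "ry": -0.3, "rz": -0.4, "fingers": 2.8},
  {"x": -3.3, "y": -2.2, "z": 11, "rx": 0.4, "ry": -0.3, "rz": -0.4, "fingers": 2.8},
  {"x": -3.3, "y": -2.2, "z": 12, "rx": 0.4, "ry": -0.3, "rz": -0.4, "fingers": 2.8},
  {"x": -3.3, "y": -2.2, "z": 13, "rx": 0.4, "ry": -0.3, "rz": -0.4, "fingers": 2.8},
  {"x": -3.3, "y": -2.2, "z": 14, "rx": 0.4, "ry": -0.3, "rz": -0.4, "fingers": 2.8},
  {"x": -3.3, "y": -2.2, "z": 14, "rx": 0.4, "ry": -0.3, "rz": -0.4, "fingers": 2.8},
  {"x": -3.3, "y": -2.2, "z": 14, "rx": 0.4, "ry": -0.3, "rz": -0.4, "fingers": 2.8},
])

```text
clock: 18.3
ee_pos: [515.2, 28.6, 68.3]
orientation: [-0.003, 0.784, -0.621, -0.001]
ft_force: [0.0, -0.6, 0.1]
opening: 28.2
```

```bash
python3 - <<'E'
from station import r
from h import *
s=r.read_state();st(s); inc(s,[*pegxy(28),15],tool(-77.3))
E
```

```text
t 18.3 p [515.2  28.6  68.3] yaw -76.7 z [ 0.001  0.006 -1.   ] F [ 0.  -0.6  0.1] op 28.2
xyz [0.8  0.33 5.33] r [-0.1  0.3  0.6]
```

Request:
send_rows([
  {"x": 0.8, "y": 0.3, "z": 0, "rx": 0, "ry": 0.3, "rz": 0.6, "fingers": 2.8},
  {"x": 0.8, "y": 0.3, "z": 1, "rx": 0, "ry": 0.3, "rz": 0.6, "fingers": 2.8},
  {"x": 0.8, "y": 0.3, "z": 3, "rx": 0, "ry": 0.3, "rz": 0.6, "fingers": 2.8},
  {"x": 0.8, "y": 0.3, "z": 4.5, "rx": 0, "ry": 0.3, "rz": 0.6, "fingers": 2.8},
  {"x": 0.8, "y": 0.3, "z": 5.3, "rx": 0, "ry": 0.3, "rz": 0.6, "fingers": 2.8},
  {"x": 0.8, "y": 0.3, "z": 5.3, "rx": 0, "ry": 0.3, "rz": 0.6, "fingers": 2.8},
  {"x": 0.8, "y": 0.3, "z": 5.3, "rx": 0, "ry": 0.3, "rz": 0.6, "fingers": 0},
  {"x": 0.8, "y": 0.3, "z": 5.3, "rx": 0, "ry": 0.3, "rz": 0.6, "fingers": 0},
  {"x": 0.8, "y": 0.3, "z": 5.3, "rx": 0, "ry": 0.3, "rz": 0.6, "fingers": 0},
  {"x": 0.8, "y": 0.3, "z": 5.3, "rx": 0, "ry": 0.3, "rz": 0.6, "fingers": 0},
])

```text
clock: 19.13
ee_pos: [514.8, 20.5, 16.1]
orientation: [-0.002, 0.781, -0.625, 0.001]
ft_force: [0.3, -0.3, -0.3]
opening: 9.9
```

```bash
cat >> h.py <<'E'
# hole mouths, shifted as peg 1 showed (-1 mm along rail, +1.5 mm deep)
D=np.array([np.cos(np.radians(YH)),np.sin(np.radians(YH)),0])
HS=[np.array([598.0,308.5,134.8])-64*k*D for k in range(4)]
E
python3 - <<'E'
from station import r
from h import *
s=r.read_state();st(s); p=pegxy(0); a=np.radians(CY); print("case x of grasp",(s["ee_pos"][:2]-C0)@[np.cos(a),np.sin(a)])
print(HS[1]); inc(s,*ins(HS[1],58))
E
```

```text
t 19.1 p [514.8  20.5  16.1] yaw -77.3 z [ 0.004  0.001 -1.   ] F [ 0.3 -0.3 -0.3] op 9.9
case x of grasp 0.9271731290219557
[538.17115671 331.22684559 134.8       ]
xyz [-22.38  -4.23 -11.5 ] r [ -9.4   4.8 -56.4]
```

Request:
send_rows([
  {"x": 0, "y": 0, "z": -3, "rx": 0, "ry": 0, "rz": 0, "fingers": 0},
  {"x": 0, "y": 0, "z": -7, "rx": -1, "ry": 0.6, "rz": -6.5, "fingers": 0},
  {"x": -1, "y": 0, "z": -11, "rx": -2.2, "ry": 1.2, "rz": -13.5, "fingers": 0},
  {"x": -3, "y": -0.5, "z": -14, "rx": -3.3, "ry": 1.8, "rz": -20.5, "fingers": 0},
  {"x": -5, "y": -1, "z": -16, "rx": -4.5, "ry": 2.4, "rz": -27.5, "fingers": 0},
  {"x": -7, "y": -1.5, "z": -16.5, "rx": -5.7, "ry": 3, "rz": -34.5, "fingers": 0},
  {"x": -9, "y": -2, "z": -16.5, "rx": -6.9, "ry": 3.6, "rz": -41.5, "fingers": 0},
  {"x": -12, "y": -2.5, "z": -16.5, "rx": -8.1, "ry": 4.2, "rz": -48.5, "fingers": 0},
  {"x": -15, "y": -3, "z": -16.5, "rx": -9.4, "ry": 4.8, "rz": -55.5, "fingers": 0},
  {"x": -18.5, "y": -3.5, "z": -16.5, "rx": -9.4, "ry": 4.8, "rz": -56.4, "fingers": 0},
])

```text
clock: 19.97
ee_pos: [507.4, 209.6, 180.6]
orientation: [0.086, 0.98, -0.178, -0.016]
ft_force: [0.9, 0.2, -0.2]
opening: 10.2
```

```bash
python3 - <<'E'
from station import r
from h import *
s=r.read_state();st(s); inc(s,*ins(HS[1],55,28))
E
```

```text
t 20.0 p [507.4 209.6 180.6] yaw -20.6 z [-0.063 -0.163 -0.985] F [ 0.9  0.2 -0.2] op 10.2
xyz [-1.42 -4.78  4.24] r [0.1 0.1 0.2]
```

Request:
send_rows([
  {"x": -0.6, "y": -2, "z": 1.5, "rx": 0, "ry": 0, "rz": 0, "fingers": 0},
  {"x": -1, "y": -3.5, "z": 3, "rx": 0, "ry": 0, "rz": 0, "fingers": 0},
  {"x": -1, "y": -4, "z": 4.2, "rx": 0, "ry": 0, "rz": 0, "fingers": 0},
  {"x": -1, "y": -4, "z": 4.2, "rx": 0, "ry": 0, "rz": 0, "fingers": 0},
  {"x": -1, "y": -4, "z": 4.2, "rx": 0, "ry": 0, "rz": 0, "fingers": 0},
  {"x": -1, "y": -4, "z": 4.2, "rx": 0, "ry": 0, "rz": 0, "fingers": 0},
  {"x": -1, "y": -4, "z": 4.2, "rx": 0, "ry": 0, "rz": 0, "fingers": 0},
  {"x": -1, "y": -4, "z": 4.2, "rx": 0, "ry": 0, "rz": 0, "fingers": 0},
  {"x": -1, "y": -4, "z": 4.2, "rx": 0, "ry": 0, "rz": 0, "fingers": 0},
  {"x": -1, "y": -4, "z": 4.2, "rx": 0, "ry": 0, "rz": 0, "fingers": 0},
])

```text
clock: 20.8
ee_pos: [509.5, 241.7, 132.6]
orientation: [0.086, 0.98, -0.18, -0.016]
ft_force: [-0.4, 0.2, -0.5]
opening: 10.1
```

```bash
cat >> h.py <<'E'
def holecheck(w,c,s,H,off):
    """ring of the hole in the wrist picture vs prediction and vs the held peg's axis"""
    M=q2R(s["orientation"]); q=proj(c,[H])[0]; mm=np.linalg.norm(proj(c,[H+D])[0]-q)
    y0,x0=int(q[1]),int(q[0]); g=w.max(2)[max(y0-14,0):y0+14,x0-50:x0+50]
    m=(g<40).astype(np.uint8); n,l,a,ce=cv2.connectedComponentsWithStats(m,connectivity=8)
    i=1+np.argmax(a[1:,4]); b=a[i]; cx=b[0]+b[2]/2-.5+x0-50; cy=b[1]+b[3]/2-.5+max(y0-14,0)
    d=(H-s["ee_pos"])@(-M[:,1]); ax=proj(c,[s["ee_pos"]+M@np.array([0,-d,-19.])])[0]
    print("H pred",q.round(1),"ring",cx,cy,"size",b[2:],"axis",ax.round(1),"hole-axis mm",((cx-ax[0])/mm).round(2),"hole-pred mm",((cx-q[0])/mm).round(2))
    tip=proj(c,[s["ee_pos"]+M@np.array([0,-off-36,-19.])])[0]; row=int(tip[1]); k=w.max(2)[row,int(tip[0])-25:int(tip[0])+26]; print("tip row",row,"pred col",tip[0].round(1),k[::2])
E
python3 - <<'E'
from station import r
from h import *
s=r.read_state();ft(s); c=r.get_calibration("wrist"); w=r.snapshot("wrist"); cv2.imwrite("pics/w9.png",w)
holecheck(w,c,s,HS[1],28)
inc(s,*ins(HS[1],55,28)); inc(s,*ins(HS[1],30,28))
E
```

```text
t 20.8 p [509.5 241.7 132.6] yaw -20.8 z [-0.063 -0.162 -0.985] F [-0.4  0.2 -0.5] op 10.1
F tool [-0.4 -0.1  0.5] M [ 0.19 -0.06 -0.01]
H pred [246.1  56. ] ring 247.5 52.0 size [ 52  13 373] axis [258.5  55.8] hole-axis mm -4.51 hole-pred mm 0.59
tip row 126 pred col 258.5 [153 153 153 153 153 152 153 150 127 128 146 159 164 163 158 144 125 124
 129 129 131 142 153 153 153 154]
xyz [-0.5  -0.9   0.06] r [0.  0.1 0. ]
xyz [-0.5  -3.4   0.06] r [0.  0.1 0. ]
```

Request:
send_rows([
  {"x": -0.3, "y": 0, "z": 0.05, "rx": 0, "ry": 0, "rz": 0, "fingers": 0},
  {"x": -0.45, "y": -0.3, "z": 0.05, "rx": 0, "ry": 0, "rz": 0, "fingers": 0},
  {"x": -0.45, "y": -0.6, "z": 0.05, "rx": 0, "ry": 0, "rz": 0, "fingers": 0},
  {"x": -0.45, "y": -0.9, "z": 0.05, "rx": 0, "ry": 0, "rz": 0, "fingers": 0},
  {"x": -0.45, "y": -1.3, "z": 0.05, "rx": 0, "ry": 0, "rz": 0, "fingers": 0},
  {"x": -0.45, "y": -1.7, "z": 0.05, "rx": 0, "ry": 0, "rz": 0, "fingers": 0},
  {"x": -0.45, "y": -2.2, "z": 0.05, "rx": 0, "ry": 0, "rz": 0, "fingers": 0},
  {"x": -0.45, "y": -2.7, "z": 0.05, "rx": 0, "ry": 0, "rz": 0, "fingers": 0},
  {"x": -0.45, "y": -3.1, "z": 0.05, "rx": 0, "ry": 0, "rz": 0, "fingers": 0},
  {"x": -0.45, "y": -3.4, "z": 0.05, "rx": 0, "ry": 0, "rz": 0, "fingers": 0},
])

```text
clock: 21.68
ee_pos: [516.9, 275.4, 125.4]
orientation: [0.086, 0.98, -0.18, -0.017]
ft_force: [-0.2, -0.8, 0.1]
opening: 10.1
```

```bash
python3 - <<'E'
from station import r
from h import *
s=r.read_state();ft(s); inc(s,*ins(HS[1],0,28))
E
```

```text
t 21.7 p [516.9 275.4 125.4] yaw -20.8 z [-0.064 -0.163 -0.985] F [-0.2 -0.8  0.1] op 10.1
F tool [0.1 0.8 0. ] M [0.04 0.09 0.03]
xyz [ 0.01 -2.92 -0.07] r [0.1 0.1 0. ]
```

Request:
send_rows([
  {"x": 0, "y": -0.5, "z": -0.05, "rx": 0, "ry": 0, "rz": 0, "fingers": 0},
  {"x": 0, "y": -1, "z": -0.05, "rx": 0, "ry": 0, "rz": 0, "fingers": 0},
  {"x": 0, "y": -1.5, "z": -0.05, "rx": 0, "ry": 0, "rz": 0, "fingers": 0},
  {"x": 0, "y": -1.9, "z": -0.05, "rx": 0, "ry": 0, "rz": 0, "fingers": 0},
  {"x": 0, "y": -2.3, "z": -0.05, "rx": 0, "ry": 0, "rz": 0, "fingers": 0},
  {"x": 0, "y": -2.7, "z": -0.05, "rx": 0, "ry": 0, "rz": 0, "fingers": 0},
  {"x": 0, "y": -3, "z": -0.05, "rx": 0, "ry": 0, "rz": 0, "fingers": 0},
  {"x": 0, "y": -3.3, "z": -0.05, "rx": 0, "ry": 0, "rz": 0, "fingers": 0},
  {"x": 0, "y": -3.5, "z": -0.05, "rx": 0, "ry": 0, "rz": 0, "fingers": 0},
  {"x": 0, "y": -3.5, "z": -0.05, "rx": 0, "ry": 0, "rz": 0, "fingers": 0},
])

```text
clock: 22.52
ee_pos: [528.1, 304.4, 120.4]
orientation: [0.089, 0.979, -0.18, -0.018]
ft_force: [-4.1, -5.9, 5.0]
opening: 9.8
```

```bash
python3 - <<'E'
from station import r
from h import *
s=r.read_state();ft(s); inc(s,*ins(HS[1],0,28))
E
```

```text
t 22.5 p [528.1 304.4 120.4] yaw -20.9 z [-0.067 -0.169 -0.983] F [-4.1 -5.9  5. ] op 9.8
F tool [-1.7  7.7 -3.6] M [-1.21 -0.3   0.03]
xyz [-0.01  0.22 -0.01] r [ 0.5  0.2 -0.1]
```

Request:
send_rows([
  {"x": 0, "y": 0.2, "z": 0, "rx": 0, "ry": 0, "rz": 0, "fingers": 1},
  {"x": 0, "y": 0.3, "z": 0, "rx": 0, "ry": 0, "rz": 0, "fingers": 2},
  {"x": 0, "y": 0.3, "z": 0, "rx": 0, "ry": 0, "rz": 0, "fingers": 2.8},
  {"x": 0, "y": 0.3, "z": 0, "rx": 0, "ry": 0, "rz": 0, "fingers": 2.8},
  {"x": 0, "y": 0.3, "z": -1, "rx": 0, "ry": 0, "rz": 0, "fingers": 2.8},
  {"x": 0, "y": 0.3, "z": -3.5, "rx": 0, "ry": 0, "rz": 0, "fingers": 2.8},
  {"x": 0, "y": 0.3, "z": -6, "rx": 0, "ry": 0, "rz": 0, "fingers": 2.8},
  {"x": 0, "y": 0.3, "z": -7, "rx": 0, "ry": 0, "rz": 0, "fingers": 2.8},
  {"x": 0, "y": 0.3, "z": -7, "rx": 0, "ry": 0, "rz": 0, "fingers": 2.8},
  {"x": 0, "y": 0.3, "z": -7, "rx": 0, "ry": 0, "rz": 0, "fingers": 2.8},
])

```text
clock: 23.35
ee_pos: [532.5, 316.3, 189.6]
orientation: [0.086, 0.98, -0.18, -0.016]
ft_force: [-0.4, -1.1, 0.1]
opening: 28.2
```

```bash
python3 - <<'E'
from station import r
from h import *
s=r.read_state();ft(s); cv2.imwrite("pics/w10.png",r.snapshot("wrist"))
inc(s,[502,-10,211],tool(-77.3))
E
```

```text
t 23.4 p [532.5 316.3 189.6] yaw -20.8 z [-0.063 -0.162 -0.985] F [-0.4 -1.1  0.1] op 28.2
F tool [0.  1.1 0.1] M [ 0.18 -0.01  0.07]
xyz [ 8.72 31.48  3.36] r [ 9.2 -4.9 56.4]
```

Request:
send_rows([
  {"x": 0.5, "y": 4, "z": 0, "rx": 1, "ry": -0.6, "rz": 6.8, "fingers": 2.8},
  {"x": 1.5, "y": 8, "z": 0.3, "rx": 2.2, "ry": -1.2, "rz": 13.8, "fingers": 2.8},
  {"x": 2.6, "y": 12, "z": 0.8, "rx": 3.4, "ry": -1.8, "rz": 20.8, "fingers": 2.8},
  {"x": 3.7, "y": 16, "z": 1.3, "rx": 4.6, "ry": -2.4, "rz": 27.8, "fingers": 2.8},
  {"x": 4.8, "y": 19.8, "z": 1.8, "rx": 5.7, "ry": -3, "rz": 34.8, "fingers": 2.8},
  {"x": 6, "y": 23.7, "z": 2.3, "rx": 6.8, "ry": -3.7, "rz": 41.8, "fingers": 2.8},
  {"x": 7.4, "y": 27.6, "z": 2.8, "rx": 8, "ry": -4.3, "rz": 48.8, "fingers": 2.8},
  {"x": 8.7, "y": 31.4, "z": 3.4, "rx": 9.2, "ry": -4.9, "rz": 55.8, "fingers": 2.8},
  {"x": 8.7, "y": 31.4, "z": 3.4, "rx": 9.2, "ry": -4.9, "rz": 56.4, "fingers": 2.8},
  {"x": 8.7, "y": 31.4, "z": 3.4, "rx": 9.2, "ry": -4.9, "rz": 56.4, "fingers": 2.8},
])

```text
clock: 24.23
ee_pos: [500.2, -14.9, 208.9]
orientation: [0.002, 0.778, -0.629, -0.001]
ft_force: [0.1, 0.8, -0.3]
opening: 27.9
```

```bash
python3 - <<'E'
from station import r
from h import *
s=r.read_state();st(s); c=r.get_calibration("wrist"); w=r.snapshot("wrist"); cv2.imwrite("pics/w11.png",w)
pegcheck(w,c); inc(s,[*pegxy(-28)+[.2,-.8],15],tool(-77.3))
E
```

```text
t 24.2 p [500.2 -14.9 208.9] yaw -77.9 z [-0.005 -0.002 -1.   ] F [ 0.1  0.8 -0.3] op 27.9
68 none
28 none
-28 n 9 dpx 0.5 [507.3 -39.1  34. ]
-68 n 9 dpx 1.1 [515.9 -78.9  34. ]
xyz [ 2.51 -2.23 19.38] r [ 0.3 -0.1 -0.6]
```

Request:
send_rows([
  {"x": 1.5, "y": -1, "z": 2, "rx": 0, "ry": 0, "rz": 0, "fingers": 2.8},
  {"x": 2.95, "y": -1.85, "z": 5, "rx": 0, "ry": 0, "rz": 0, "fingers": 2.8},
  {"x": 2.95, "y": -1.85, "z": 8, "rx": 0, "ry": 0, "rz": 0, "fingers": 2.8},
  {"x": 2.95, "y": -1.85, "z": 11, "rx": 0, "ry": 0, "rz": 0, "fingers": 2.8},
  {"x": 2.95, "y": -1.85, "z": 13, "rx": 0, "ry": 0, "rz": 0, "fingers": 2.8},
  {"x": 2.95, "y": -1.85, "z": 14, "rx": 0, "ry": 0, "rz": 0, "fingers": 2.8},
  {"x": 2.95, "y": -1.85, "z": 14, "rx": 0, "ry": 0, "rz": 0, "fingers": 2.8},
  {"x": 2.95, "y": -1.85, "z": 14, "rx": 0, "ry": 0, "rz": 0, "fingers": 2.8},
  {"x": 2.95, "y": -1.85, "z": 14, "rx": 0, "ry": 0, "rz": 0, "fingers": 2.8},
  {"x": 2.95, "y": -1.85, "z": 14, "rx": 0, "ry": 0, "rz": 0, "fingers": 2.8},
])

```text
clock: 25.12
ee_pos: [527.8, -34.0, 72.3]
orientation: [-0.001, 0.781, -0.625, 0.001]
ft_force: [0.4, -0.1, 0.7]
opening: 28.0
```

```bash
python3 - <<'E'
from station import r
from h import *
s=r.read_state();st(s); inc(s,[*pegxy(-28)+[.2,-.8],15],tool(-77.3))
E
```

```text
t 25.1 p [527.8 -34.   72.3] yaw -77.3 z [ 0.002 -0.    -1.   ] F [ 0.4 -0.1  0.7] op 28.0
xyz [0.07 0.18 5.73] r [-0.1 -0.1  0. ]
```

Request:
send_rows([
  {"x": 0.1, "y": 0.1, "z": 0.5, "rx": 0, "ry": 0, "rz": 0, "fingers": 2.8},
  {"x": 0.1, "y": 0.1, "z": 2.5, "rx": 0, "ry": 0, "rz": 0, "fingers": 2.8},
  {"x": 0.1, "y": 0.1, "z": 4.5, "rx": 0, "ry": 0, "rz": 0, "fingers": 2.8},
  {"x": 0.1, "y": 0.1, "z": 5.5, "rx": 0, "ry": 0, "rz": 0, "fingers": 2.8},
  {"x": 0.1, "y": 0.1, "z": 5.7, "rx": 0, "ry": 0, "rz": 0, "fingers": 2.8},
  {"x": 0.1, "y": 0.1, "z": 5.7, "rx": 0, "ry": 0, "rz": 0, "fingers": 2.8},
  {"x": 0.1, "y": 0.1, "z": 5.7, "rx": 0, "ry": 0, "rz": 0, "fingers": 0},
  {"x": 0.1, "y": 0.1, "z": 5.7, "rx": 0, "ry": 0, "rz": 0, "fingers": 0},
  {"x": 0.1, "y": 0.1, "z": 5.7, "rx": 0, "ry": 0, "rz": 0, "fingers": 0},
  {"x": 0.1, "y": 0.1, "z": 5.7, "rx": 0, "ry": 0, "rz": 0, "fingers": 0},
])

```text
clock: 25.95
ee_pos: [526.5, -35.7, 14.7]
orientation: [-0.0, 0.781, -0.625, 0.001]
ft_force: [0.4, 0.4, 2.6]
opening: 9.7
```

```bash
python3 - <<'E'
from station import r
from h import *
s=r.read_state();st(s); a=np.radians(CY); print("case x of grasp",(s["ee_pos"][:2]-C0)@[np.cos(a),np.sin(a)])
inc(s,*ins(HS[2],58,28))
E
```

```text
t 25.9 p [526.5 -35.7  14.7] yaw -77.3 z [ 0.001 -0.    -1.   ] F [0.4 0.4 2.6] op 9.7
case x of grasp 0.11011213785705687
xyz [-31.72   1.01 -11.66] r [ -9.2   4.9 -56.4]
```

Request:
send_rows([
  {"x": 0, "y": 0, "z": -3.5, "rx": 0, "ry": 0, "rz": 0, "fingers": 0},
  {"x": 0, "y": 0, "z": -7.5, "rx": -1, "ry": 0.6, "rz": -6.5, "fingers": 0},
  {"x": -2, "y": 0, "z": -11, "rx": -2.2, "ry": 1.2, "rz": -13.5, "fingers": 0},
  {"x": -5, "y": 0.1, "z": -13.5, "rx": -3.3, "ry": 1.8, "rz": -20.5, "fingers": 0},
  {"x": -8.5, "y": 0.3, "z": -15, "rx": -4.5, "ry": 2.4, "rz": -27.5, "fingers": 0},
  {"x": -12, "y": 0.4, "z": -16.5, "rx": -5.7, "ry": 3, "rz": -34.5, "fingers": 0},
  {"x": -15.5, "y": 0.5, "z": -16.5, "rx": -6.9, "ry": 3.6, "rz": -41.5, "fingers": 0},
  {"x": -19, "y": 0.6, "z": -16.5, "rx": -8.1, "ry": 4.2, "rz": -48.5, "fingers": 0},
  {"x": -22.5, "y": 0.8, "z": -16.5, "rx": -9.2, "ry": 4.9, "rz": -55.5, "fingers": 0},
  {"x": -26, "y": 0.9, "z": -16.5, "rx": -9.2, "ry": 4.9, "rz": -56.4, "fingers": 0},
])

```text
clock: 26.78
ee_pos: [458.8, 218.8, 178.9]
orientation: [0.086, 0.98, -0.177, -0.017]
ft_force: [0.2, 0.9, -0.9]
opening: 9.9
```

```bash
python3 - <<'E'
from station import r
from h import *
s=r.read_state();st(s); inc(s,*ins(HS[2],58,29))
E
```

```text
t 26.8 p [458.8 218.8 178.9] yaw -20.4 z [-0.063 -0.162 -0.985] F [ 0.2  0.9 -0.9] op 9.9
xyz [-2.93 -5.22  3.93] r [0.  0.1 0.4]
```

Request:
send_rows([
  {"x": -1.3, "y": -2, "z": 1, "rx": 0, "ry": 0, "rz": 0.3, "fingers": 0},
  {"x": -2.6, "y": -3.5, "z": 3, "rx": 0, "ry": 0, "rz": 0.3, "fingers": 0},
  {"x": -2.6, "y": -4.4, "z": 4, "rx": 0, "ry": 0, "rz": 0.3, "fingers": 0},
  {"x": -2.6, "y": -4.4, "z": 4, "rx": 0, "ry": 0, "rz": 0.3, "fingers": 0},
  {"x": -2.6, "y": -4.4, "z": 4, "rx": 0, "ry": 0, "rz": 0.3, "fingers": 0},
  {"x": -2.6, "y": -4.4, "z": 4, "rx": 0, "ry": 0, "rz": 0.3, "fingers": 0},
  {"x": -2.6, "y": -4.4, "z": 4, "rx": 0, "ry": 0, "rz": 0.3, "fingers": 0},
  {"x": -2.6, "y": -4.4, "z": 4, "rx": 0, "ry": 0, "rz": 0.3, "fingers": 0},
  {"x": -2.6, "y": -4.4, "z": 4, "rx": 0, "ry": 0, "rz": 0.3, "fingers": 0},
  {"x": -2.6, "y": -4.4, "z": 4, "rx": 0, "ry": 0, "rz": 0.3, "fingers": 0},
])

```text
clock: 27.62
ee_pos: [449.0, 258.9, 132.1]
orientation: [0.086, 0.979, -0.183, -0.016]
ft_force: [-0.8, 0.7, 0.5]
opening: 10.2
```

```bash
python3 - <<'E'
from station import r
from h import *
s=r.read_state();ft(s); c=r.get_calibration("wrist"); w=r.snapshot("wrist"); cv2.imwrite("pics/w12.png",w)
holecheck(w,c,s,HS[2],29)
inc(s,*ins(HS[2],30,29))
E
```

```text
t 27.6 p [449.  258.9 132.1] yaw -21.2 z [-0.063 -0.162 -0.985] F [-0.8  0.7  0.5] op 10.2
F tool [-1.  -0.3 -0.5] M [0.19 0.01 0.03]
H pred [241.3  41.1] ring 242.5 36.0 size [ 52  17 407] axis [258.6  41.7] hole-axis mm -6.45 hole-pred mm 0.47
tip row 123 pred col 258.6 [160 160 160 160 159 160 159 155 130 136 154 165 171 171 167 157 136 123
 134 137 147 157 157 157 158 158]
xyz [-0.65 -3.83 -0.09] r [ 0.   0.1 -0.4]
```

Request:
send_rows([
  {"x": -0.3, "y": 0, "z": -0.08, "rx": 0, "ry": 0, "rz": -0.4, "fingers": 0},
  {"x": -0.6, "y": -0.3, "z": -0.08, "rx": 0, "ry": 0, "rz": -0.4, "fingers": 0},
  {"x": -0.6, "y": -0.7, "z": -0.08, "rx": 0, "ry": 0, "rz": -0.4, "fingers": 0},
  {"x": -0.6, "y": -1.1, "z": -0.08, "rx": 0, "ry": 0, "rz": -0.4, "fingers": 0},
  {"x": -0.6, "y": -1.5, "z": -0.08, "rx": 0, "ry": 0, "rz": -0.4, "fingers": 0},
  {"x": -0.6, "y": -2, "z": -0.08, "rx": 0, "ry": 0, "rz": -0.4, "fingers": 0},
  {"x": -0.6, "y": -2.5, "z": -0.08, "rx": 0, "ry": 0, "rz": -0.4, "fingers": 0},
  {"x": -0.6, "y": -3, "z": -0.08, "rx": 0, "ry": 0, "rz": -0.4, "fingers": 0},
  {"x": -0.6, "y": -3.5, "z": -0.08, "rx": 0, "ry": 0, "rz": -0.4, "fingers": 0},
  {"x": -0.6, "y": -3.8, "z": -0.08, "rx": 0, "ry": 0, "rz": -0.4, "fingers": 0},
])

```text
clock: 28.5
ee_pos: [456.5, 297.4, 125.5]
orientation: [0.086, 0.98, -0.179, -0.017]
ft_force: [0.2, -0.8, -0.1]
opening: 10.0
```

```bash
python3 - <<'E'
from station import r
from h import *
s=r.read_state();ft(s); inc(s,*ins(HS[2],0,29))
E
```

```text
t 28.5 p [456.5 297.4 125.5] yaw -20.7 z [-0.064 -0.162 -0.985] F [ 0.2 -0.8 -0.1] op 10.0
F tool [0.5 0.7 0.2] M [ 0.17 -0.02  0.01]
xyz [ 0.04 -2.91 -0.08] r [0.  0.1 0.1]
```

Request:
send_rows([
  {"x": 0, "y": -0.5, "z": -0.06, "rx": 0, "ry": 0, "rz": 0, "fingers": 0},
  {"x": 0, "y": -1, "z": -0.06, "rx": 0, "ry": 0, "rz": 0, "fingers": 0},
  {"x": 0, "y": -1.5, "z": -0.06, "rx": 0, "ry": 0, "rz": 0, "fingers": 0},
  {"x": 0, "y": -1.9, "z": -0.06, "rx": 0, "ry": 0, "rz": 0, "fingers": 0},
  {"x": 0, "y": -2.3, "z": -0.06, "rx": 0, "ry": 0, "rz": 0, "fingers": 0},
  {"x": 0, "y": -2.7, "z": -0.06, "rx": 0, "ry": 0, "rz": 0, "fingers": 0},
  {"x": 0, "y": -3, "z": -0.06, "rx": 0, "ry": 0, "rz": 0, "fingers": 0},
  {"x": 0, "y": -3.3, "z": -0.06, "rx": 0, "ry": 0, "rz": 0, "fingers": 0},
  {"x": 0, "y": -3.5, "z": -0.06, "rx": 0, "ry": 0, "rz": 0, "fingers": 0},
  {"x": 0, "y": -3.5, "z": -0.06, "rx": 0, "ry": 0, "rz": 0, "fingers": 0},
])

```text
clock: 29.33
ee_pos: [467.4, 325.8, 120.2]
orientation: [0.09, 0.98, -0.179, -0.018]
ft_force: [-3.4, -5.6, 3.8]
opening: 9.9
```

```bash
python3 - <<'E'
from station import r
from h import *
s=r.read_state();ft(s); inc(s,*ins(HS[2],0,29))
E
```

```text
t 29.3 p [467.4 325.8 120.2] yaw -20.8 z [-0.067 -0.17  -0.983] F [-3.4 -5.6  3.8] op 9.9
F tool [-1.2  7.1 -2.6] M [-1.15 -0.24  0.05]
xyz [ 0.03  0.18 -0.06] r [0.5 0.2 0.1]
```

Request:
send_rows([
  {"x": 0, "y": 0.2, "z": 0, "rx": 0, "ry": 0, "rz": 0, "fingers": 1},
  {"x": 0, "y": 0.3, "z": 0, "rx": 0, "ry": 0, "rz": 0, "fingers": 2},
  {"x": 0, "y": 0.3, "z": 0, "rx": 0, "ry": 0, "rz": 0, "fingers": 2.8},
  {"x": 0, "y": 0.3, "z": 0, "rx": 0, "ry": 0, "rz": 0, "fingers": 2.8},
  {"x": 0, "y": 0.3, "z": -1, "rx": 0, "ry": 0, "rz": 0, "fingers": 2.8},
  {"x": 0, "y": 0.3, "z": -3.5, "rx": 0, "ry": 0, "rz": 0, "fingers": 2.8},
  {"x": 0, "y": 0.3, "z": -6, "rx": 0, "ry": 0, "rz": 0, "fingers": 2.8},
  {"x": 0, "y": 1.5, "z": -7, "rx": 0, "ry": 0, "rz": 0, "fingers": 2.8},
  {"x": 0, "y": 3, "z": -7, "rx": 0, "ry": 0, "rz": 0, "fingers": 2.8},
  {"x": 0, "y": 3, "z": -7, "rx": 0, "ry": 0, "rz": 0, "fingers": 2.8},
])

```text
clock: 30.17
ee_pos: [463.3, 311.7, 196.9]
orientation: [0.085, 0.98, -0.18, -0.015]
ft_force: [0.1, -0.0, 0.3]
opening: 27.7
```

```bash
python3 - <<'E'
from station import r
from h import *
s=r.read_state();ft(s); cv2.imwrite("pics/w13.png",r.snapshot("wrist"))
inc(s,[502,-10,211],tool(-77.3))
E
```

```text
t 30.2 p [463.3 311.7 196.9] yaw -20.8 z [-0.061 -0.162 -0.985] F [ 0.1 -0.   0.3] op 27.7
F tool [ 0.1  0.  -0.3] M [ 0.18 -0.03 -0.03]
xyz [15.03 28.52  3.59] r [ 9.1 -5.  56.4]
```

Request:
send_rows([
  {"x": 1, "y": 3.8, "z": 0, "rx": 1, "ry": -0.6, "rz": 6.8, "fingers": 2.8},
  {"x": 3, "y": 7.3, "z": 0.4, "rx": 2.2, "ry": -1.2, "rz": 13.8, "fingers": 2.8},
  {"x": 5, "y": 10.8, "z": 0.9, "rx": 3.4, "ry": -1.8, "rz": 20.8, "fingers": 2.8},
  {"x": 7, "y": 14.3, "z": 1.4, "rx": 4.6, "ry": -2.4, "rz": 27.8, "fingers": 2.8},
  {"x": 9, "y": 17.8, "z": 1.9, "rx": 5.7, "ry": -3, "rz": 34.8, "fingers": 2.8},
  {"x": 11, "y": 21.3, "z": 2.4, "rx": 6.8, "ry": -3.7, "rz": 41.8, "fingers": 2.8},
  {"x": 13, "y": 24.8, "z": 3, "rx": 8, "ry": -4.3, "rz": 48.8, "fingers": 2.8},
  {"x": 15, "y": 28.3, "z": 3.6, "rx": 9.1, "ry": -5, "rz": 55.8, "fingers": 2.8},
  {"x": 15, "y": 28.4, "z": 3.6, "rx": 9.1, "ry": -5, "rz": 56.4, "fingers": 2.8},
  {"x": 15, "y": 28.4, "z": 3.6, "rx": 9.1, "ry": -5, "rz": 56.4, "fingers": 2.8},
])

```text
clock: 31.05
ee_pos: [502.1, -11.9, 207.8]
orientation: [0.002, 0.779, -0.627, -0.001]
ft_force: [0.6, 0.3, 0.1]
opening: 28.2
```

```bash
python3 - <<'E'
from station import r
from h import *
s=r.read_state();st(s); c=r.get_calibration("wrist"); w=r.snapshot("wrist"); cv2.imwrite("pics/w14.png",w)
pegcheck(w,c)
s["ee_pos"]=np.array([502,-10,211.]); inc(s,[*pegxy(-68)+[.2,-.8],15],tool(-77.3))
E
```

```text
t 31.1 p [502.1 -11.9 207.8] yaw -77.7 z [-0.005 -0.001 -1.   ] F [0.6 0.3 0.1] op 28.2
68 none
28 none
-28 none
-68 n 9 dpx 0.8 [515.3 -78.7  34. ]
xyz [ 6.97 -1.96 19.59] r [ 0.3  0.  -0.4]
```

Request:
send_rows([
  {"x": 3, "y": -1, "z": 1.5, "rx": 0, "ry": 0, "rz": 0, "fingers": 2.8},
  {"x": 6, "y": -1.9, "z": 4, "rx": 0, "ry": 0, "rz": 0, "fingers": 2.8},
  {"x": 6.95, "y": -1.9, "z": 7, "rx": 0, "ry": 0, "rz": 0, "fingers": 2.8},
  {"x": 6.95, "y": -1.9, "z": 10, "rx": 0, "ry": 0, "rz": 0, "fingers": 2.8},
  {"x": 6.95, "y": -1.9, "z": 12.5, "rx": 0, "ry": 0, "rz": 0, "fingers": 2.8},
  {"x": 6.95, "y": -1.9, "z": 14, "rx": 0, "ry": 0, "rz": 0, "fingers": 2.8},
  {"x": 6.95, "y": -1.9, "z": 14, "rx": 0, "ry": 0, "rz": 0, "fingers": 2.8},
  {"x": 6.95, "y": -1.9, "z": 14, "rx": 0, "ry": 0, "rz": 0, "fingers": 2.8},
  {"x": 6.95, "y": -1.9, "z": 14, "rx": 0, "ry": 0, "rz": 0, "fingers": 2.8},
  {"x": 6.95, "y": -1.9, "z": 14, "rx": 0, "ry": 0, "rz": 0, "fingers": 2.8},
])

```text
clock: 31.93
ee_pos: [536.9, -70.5, 69.8]
orientation: [0.0, 0.782, -0.624, -0.0]
ft_force: [0.3, 0.1, 0.5]
opening: 28.1
```

```bash
python3 - <<'E'
from station import r
from h import *
s=r.read_state();st(s); inc(s,[*pegxy(-68)+[.2,-.8],15],tool(-77.3))
E
```

```text
t 31.9 p [536.9 -70.5  69.8] yaw -77.2 z [-0.  0. -1.] F [0.3 0.1 0.5] op 28.1
xyz [0.32 0.25 5.48] r [0.  0.  0.1]
```

Request:
send_rows([
  {"x": 0.3, "y": 0.2, "z": 0.5, "rx": 0, "ry": 0, "rz": 0, "fingers": 2.8},
  {"x": 0.3, "y": 0.2, "z": 2.5, "rx": 0, "ry": 0, "rz": 0, "fingers": 2.8},
  {"x": 0.3, "y": 0.2, "z": 4.5, "rx": 0, "ry": 0, "rz": 0, "fingers": 2.8},
  {"x": 0.3, "y": 0.2, "z": 5.3, "rx": 0, "ry": 0, "rz": 0, "fingers": 2.8},
  {"x": 0.3, "y": 0.2, "z": 5.45, "rx": 0, "ry": 0, "rz": 0, "fingers": 2.8},
  {"x": 0.3, "y": 0.2, "z": 5.45, "rx": 0, "ry": 0, "rz": 0, "fingers": 2.8},
  {"x": 0.3, "y": 0.2, "z": 5.45, "rx": 0, "ry": 0, "rz": 0, "fingers": 0},
  {"x": 0.3, "y": 0.2, "z": 5.45, "rx": 0, "ry": 0, "rz": 0, "fingers": 0},
  {"x": 0.3, "y": 0.2, "z": 5.45, "rx": 0, "ry": 0, "rz": 0, "fingers": 0},
  {"x": 0.3, "y": 0.2, "z": 5.45, "rx": 0, "ry": 0, "rz": 0, "fingers": 0},
])

```text
clock: 32.77
ee_pos: [534.6, -75.2, 14.5]
orientation: [0.001, 0.781, -0.624, -0.001]
ft_force: [-1.9, -1.8, 6.1]
opening: 10.0
```

```bash
python3 - <<'E'
from station import r
from h import *
s=r.read_state();st(s); a=np.radians(CY); print("case x of grasp",(s["ee_pos"][:2]-C0)@[np.cos(a),np.sin(a)])
inc(s,*ins(HS[3],58,29))
E
```

```text
t 32.8 p [534.6 -75.2  14.5] yaw -77.3 z [-0.002 -0.001 -1.   ] F [-1.9 -1.8  6.1] op 10.0
case x of grasp -0.6564104644482172
xyz [-39.22   6.31 -11.66] r [ -9.1   5.  -56.3]
```

Request:
send_rows([
  {"x": 0, "y": 0, "z": -3.5, "rx": 0, "ry": 0, "rz": 0, "fingers": 0},
  {"x": 0, "y": 0, "z": -7.5, "rx": -1, "ry": 0.6, "rz": -6.5, "fingers": 0},
  {"x": -2, "y": 0.3, "z": -11, "rx": -2.2, "ry": 1.2, "rz": -13.5, "fingers": 0},
  {"x": -5, "y": 0.7, "z": -13.5, "rx": -3.3, "ry": 1.8, "rz": -20.5, "fingers": 0},
  {"x": -8.5, "y": 1.2, "z": -15.5, "rx": -4.5, "ry": 2.4, "rz": -27.5, "fingers": 0},
  {"x": -12, "y": 1.8, "z": -17.5, "rx": -5.7, "ry": 3, "rz": -34.5, "fingers": 0},
  {"x": -16, "y": 2.4, "z": -17.5, "rx": -6.9, "ry": 3.6, "rz": -41.5, "fingers": 0},
  {"x": -20, "y": 3, "z": -17.5, "rx": -8.1, "ry": 4.3, "rz": -48.5, "fingers": 0},
  {"x": -24, "y": 3.7, "z": -17.5, "rx": -9.1, "ry": 5, "rz": -55.5, "fingers": 0},
  {"x": -27, "y": 4.3, "z": -17.5, "rx": -9.1, "ry": 5, "rz": -56.3, "fingers": 0},
])

```text
clock: 33.6
ee_pos: [430.2, 184.2, 188.9]
orientation: [0.085, 0.981, -0.175, -0.017]
ft_force: [-0.2, 2.0, 0.1]
opening: 10.1
```

```bash
python3 - <<'E'
from station import r
from h import *
s=r.read_state();st(s); inc(s,*ins(HS[3],60,29.7))
E
```

```text
t 33.6 p [430.2 184.2 188.9] yaw -20.2 z [-0.063 -0.16  -0.985] F [-0.2  2.   0.1] op 10.1
xyz [-7.81 -9.36  4.21] r [-0.1  0.1  0.6]
```

Request:
send_rows([
  {"x": -2.5, "y": -2.5, "z": 0, "rx": 0, "ry": 0, "rz": 0.5, "fingers": 0},
  {"x": -5, "y": -5, "z": 0.3, "rx": 0, "ry": 0, "rz": 0.5, "fingers": 0},
  {"x": -7.5, "y": -7.5, "z": 1, "rx": 0, "ry": 0, "rz": 0.5, "fingers": 0},
  {"x": -7.6, "y": -8.6, "z": 2.5, "rx": 0, "ry": 0, "rz": 0.5, "fingers": 0},
  {"x": -7.6, "y": -8.6, "z": 4.2, "rx": 0, "ry": 0, "rz": 0.5, "fingers": 0},
  {"x": -7.6, "y": -8.6, "z": 4.2, "rx": 0, "ry": 0, "rz": 0.5, "fingers": 0},
  {"x": -7.6, "y": -8.6, "z": 4.2, "rx": 0, "ry": 0, "rz": 0.5, "fingers": 0},
  {"x": -7.6, "y": -8.6, "z": 4.2, "rx": 0, "ry": 0, "rz": 0.5, "fingers": 0},
  {"x": -7.6, "y": -8.6, "z": 4.2, "rx": 0, "ry": 0, "rz": 0.5, "fingers": 0},
  {"x": -7.6, "y": -8.6, "z": 4.2, "rx": 0, "ry": 0, "rz": 0.5, "fingers": 0},
])

```text
clock: 34.43
ee_pos: [390.0, 278.4, 133.7]
orientation: [0.085, 0.979, -0.185, -0.016]
ft_force: [0.1, 0.2, 0.2]
opening: 9.8
```

```bash
python3 - <<'E'
from station import r
from h import *
s=r.read_state();ft(s); c=r.get_calibration("wrist"); w=r.snapshot("wrist"); cv2.imwrite("pics/w15.png",w)
holecheck(w,c,s,HS[3],29.7)
inc(s,*ins(HS[3],30,29.7))
E
```

```text
t 34.4 p [390.  278.4 133.7] yaw -21.4 z [-0.062 -0.161 -0.985] F [0.1 0.2 0.2] op 9.8
F tool [-0.  -0.2 -0.3] M [0.18 0.05 0.02]
H pred [235.6  34.2] ring 236.5 28.0 size [ 52  17 372] axis [258.5  33.9] hole-axis mm -8.83 hole-pred mm 0.38
tip row 122 pred col 258.4 [182 183 183 184 184 183 184 182 155 147 167 180 187 188 182 170 149 149
 163 178 183 182 182 182 183 182]
xyz [-0.86 -4.04  0.02] r [ 0.   0.1 -0.6]
```

Request:
send_rows([
  {"x": -0.4, "y": 0, "z": 0, "rx": 0, "ry": 0, "rz": -0.6, "fingers": 0},
  {"x": -0.8, "y": -0.2, "z": 0, "rx": 0, "ry": 0, "rz": -0.6, "fingers": 0},
  {"x": -0.82, "y": -0.6, "z": 0, "rx": 0, "ry": 0, "rz": -0.6, "fingers": 0},
  {"x": -0.82, "y": -1.1, "z": 0, "rx": 0, "ry": 0, "rz": -0.6, "fingers": 0},
  {"x": -0.82, "y": -1.6, "z": 0, "rx": 0, "ry": 0, "rz": -0.6, "fingers": 0},
  {"x": -0.82, "y": -2.1, "z": 0, "rx": 0, "ry": 0, "rz": -0.6, "fingers": 0},
  {"x": -0.82, "y": -2.6, "z": 0, "rx": 0, "ry": 0, "rz": -0.6, "fingers": 0},
  {"x": -0.82, "y": -3.1, "z": 0, "rx": 0, "ry": 0, "rz": -0.6, "fingers": 0},
  {"x": -0.82, "y": -3.6, "z": 0, "rx": 0, "ry": 0, "rz": -0.6, "fingers": 0},
  {"x": -0.82, "y": -4, "z": 0, "rx": 0, "ry": 0, "rz": -0.6, "fingers": 0},
])

```text
clock: 35.32
ee_pos: [396.0, 318.7, 125.5]
orientation: [0.086, 0.98, -0.179, -0.017]
ft_force: [-0.2, -0.1, -1.3]
opening: 10.1
```

```bash
python3 - <<'E'
from station import r
from h import *
s=r.read_state();ft(s); inc(s,*ins(HS[3],0,29.7))
E
```

```text
t 35.3 p [396.  318.7 125.5] yaw -20.7 z [-0.064 -0.162 -0.985] F [-0.2 -0.1 -1.3] op 10.1
F tool [-0.1 -0.1  1.3] M [0.25 0.05 0.04]
xyz [ 0.05 -3.   -0.1 ] r [0.  0.1 0.1]
```

Request:
send_rows([
  {"x": 0, "y": -0.5, "z": -0.08, "rx": 0, "ry": 0, "rz": 0, "fingers": 0},
  {"x": 0, "y": -1, "z": -0.08, "rx": 0, "ry": 0, "rz": 0, "fingers": 0},
  {"x": 0, "y": -1.5, "z": -0.08, "rx": 0, "ry": 0, "rz": 0, "fingers": 0},
  {"x": 0, "y": -1.9, "z": -0.08, "rx": 0, "ry": 0, "rz": 0, "fingers": 0},
  {"x": 0, "y": -2.3, "z": -0.08, "rx": 0, "ry": 0, "rz": 0, "fingers": 0},
  {"x": 0, "y": -2.7, "z": -0.08, "rx": 0, "ry": 0, "rz": 0, "fingers": 0},
  {"x": 0, "y": -3, "z": -0.08, "rx": 0, "ry": 0, "rz": 0, "fingers": 0},
  {"x": 0, "y": -3.3, "z": -0.08, "rx": 0, "ry": 0, "rz": 0, "fingers": 0},
  {"x": 0, "y": -3.6, "z": -0.08, "rx": 0, "ry": 0, "rz": 0, "fingers": 0},
  {"x": 0, "y": -3.6, "z": -0.08, "rx": 0, "ry": 0, "rz": 0, "fingers": 0},
])

```text
clock: 36.15
ee_pos: [407.5, 349.1, 120.3]
orientation: [0.089, 0.98, -0.179, -0.018]
ft_force: [-1.3, -4.3, 3.7]
opening: 10.2
```

```bash
python3 - <<'E'
from station import r
from h import *
s=r.read_state();ft(s); inc(s,*ins(HS[3],0,29.7))
E
```

```text
t 36.1 p [407.5 349.1 120.3] yaw -20.7 z [-0.066 -0.168 -0.984] F [-1.3 -4.3  3.7] op 10.2
F tool [ 0.3  5.  -2.8] M [-0.87 -0.12  0.06]
xyz [ 0.05  0.3  -0.04] r [0.4 0.1 0.1]
```

Request:
send_rows([
  {"x": 0, "y": -0.3, "z": 0, "rx": 0, "ry": 0, "rz": 0, "fingers": 0},
  {"x": 0, "y": -0.3, "z": 0, "rx": 0, "ry": 0, "rz": 0, "fingers": 0},
  {"x": 0, "y": 0.3, "z": 0, "rx": 0, "ry": 0, "rz": 0, "fingers": 2},
  {"x": 0, "y": 0.3, "z": 0, "rx": 0, "ry": 0, "rz": 0, "fingers": 2.8},
  {"x": 0, "y": 0.3, "z": 0, "rx": 0, "ry": 0, "rz": 0, "fingers": 2.8},
  {"x": 0, "y": 0.3, "z": -2, "rx": 0, "ry": 0, "rz": 0, "fingers": 2.8},
  {"x": 0, "y": 0.3, "z": -5, "rx": 0, "ry": 0, "rz": 0, "fingers": 2.8},
  {"x": 0, "y": 2, "z": -8, "rx": 0, "ry": 0, "rz": 0, "fingers": 2.8},
  {"x": 0, "y": 5, "z": -9, "rx": 0, "ry": 0, "rz": 0, "fingers": 2.8},
  {"x": 0, "y": 5, "z": -9, "rx": 0, "ry": 0, "rz": 0, "fingers": 2.8},
])

```text
clock: 36.98
ee_pos: [397.8, 319.1, 221.9]
orientation: [0.084, 0.98, -0.18, -0.014]
ft_force: [-0.4, 0.9, 0.2]
opening: 27.9
```

```bash
python3 - <<'E'
from station import r
from h import *
s=r.read_state();ft(s); inc(s,[430,-180,230],tool(12.7)); inc(s,[430,100,260],tool(0))
E
```

```text
t 37.0 p [397.8 319.1 221.9] yaw -20.8 z [-0.058 -0.16  -0.985] F [-0.4  0.9  0.2] op 27.9
F tool [-0.7 -0.7 -0.3] M [0.15 0.08 0.  ]
xyz [20.74 44.97  7.02] r [  9.6   2.7 -33.4]
xyz [10.8  19.69 -0.42] r [  9.7   1.6 -20.8]
```

Request:
send_rows([
  {"x": 1, "y": 3.8, "z": 0, "rx": 1, "ry": 0.3, "rz": -3.3, "fingers": 4},
  {"x": 2.5, "y": 7.5, "z": 0.3, "rx": 2, "ry": 0.6, "rz": -6.6, "fingers": 6},
  {"x": 4, "y": 11, "z": 0.8, "rx": 3, "ry": 0.9, "rz": -10, "fingers": 7.5},
  {"x": 5.5, "y": 14.5, "z": 1.3, "rx": 4, "ry": 1.2, "rz": -13.3, "fingers": 7.5},
  {"x": 7, "y": 18, "z": 1.8, "rx": 5, "ry": 1.5, "rz": -16.7, "fingers": 7.5},
  {"x": 8.7, "y": 21.5, "z": 2.3, "rx": 6, "ry": 1.8, "rz": -20, "fingers": 7.5},
  {"x": 10.4, "y": 25, "z": 2.8, "rx": 7, "ry": 2.1, "rz": -23.4, "fingers": 7.5},
  {"x": 12, "y": 28.5, "z": 3.3, "rx": 8, "ry": 2.4, "rz": -27, "fingers": 7.5},
  {"x": 13.7, "y": 32, "z": 3.8, "rx": 9.2, "ry": 2.7, "rz": -30.5, "fingers": 7.5},
  {"x": 15.4, "y": 35.5, "z": 4.3, "rx": 9.6, "ry": 2.7, "rz": -33.4, "fingers": 7.5},
])

```text
clock: 37.82
ee_pos: [414.6, -70.4, 237.2]
orientation: [0.001, 0.994, 0.113, -0.002]
ft_force: [1.1, 0.5, -0.5]
opening: 74.8
```

```bash
python3 - <<'E'
from station import r
from h import *
s=r.read_state();ft(s); inc(s,[430,-265,210],tool(12.7))
E
```

```text
t 37.8 p [414.6 -70.4 237.2] yaw 12.9 z [-0.004 -0.002 -1.   ] F [ 1.1  0.5 -0.5] op 74.8
F tool [ 1.2 -0.2  0.5] M [-0.01  0.09  0.01]
xyz [-2.85 19.31  2.75] r [0.1 0.3 0.2]
```

Request:
send_rows([
  {"x": -0.5, "y": 3.5, "z": 0.5, "rx": 0, "ry": 0, "rz": 0, "fingers": 7.5},
  {"x": -1, "y": 7, "z": 1, "rx": 0, "ry": 0, "rz": 0, "fingers": 7.5},
  {"x": -1.5, "y": 10.5, "z": 1.5, "rx": 0, "ry": 0, "rz": 0, "fingers": 7.5},
  {"x": -2, "y": 14, "z": 2, "rx": 0, "ry": 0, "rz": 0, "fingers": 7.5},
  {"x": -2.5, "y": 17, "z": 2.5, "rx": 0, "ry": 0, "rz": 0, "fingers": 7.5},
  {"x": -2.8, "y": 18.6, "z": 2.7, "rx": 0, "ry": 0, "rz": 0, "fingers": 7.5},
  {"x": -2.8, "y": 18.6, "z": 2.7, "rx": 0, "ry": 0, "rz": 0, "fingers": 7.5},
  {"x": -2.8, "y": 18.6, "z": 2.7, "rx": 0, "ry": 0, "rz": 0, "fingers": 7.5},
  {"x": -2.8, "y": 18.6, "z": 2.7, "rx": 0, "ry": 0, "rz": 0, "fingers": 7.5},
  {"x": -2.8, "y": 18.6, "z": 2.7, "rx": 0, "ry": 0, "rz": 0, "fingers": 7.5},
])

```text
clock: 38.65
ee_pos: [429.0, -254.3, 210.3]
orientation: [0.0, 0.994, 0.113, -0.003]
ft_force: [-0.2, 0.0, -1.1]
opening: 75.1
```

```bash
python3 - <<'E'
from station import r
from h import *
import pickle
s=r.read_state();st(s); c=r.get_calibration("wrist"); w=r.snapshot("wrist"); pickle.dump(c,open("w16.pkl","wb")); cv2.imwrite("pics/w16.png",w)
t=r.snapshot("top"); cv2.imwrite("pics/t16.png",t); q=r.snapshot("scene")
cv2.imwrite("pics/m16.png",np.vstack([np.hstack([cv2.resize(w,(400,300)),cv2.resize(t[110:244,90:269],(400,300),interpolation=cv2.INTER_CUBIC)]),np.hstack([cv2.resize(q[110:260,300:500],(400,300),interpolation=cv2.INTER_CUBIC),cv2.resize(q,(400,300))])]))
E
```

```text
t 38.6 p [ 429.  -254.3  210.3] yaw 12.9 z [-0.006 -0.001 -1.   ] F [-0.2  0.  -1.1] op 75.1
```

View pics/m16.png

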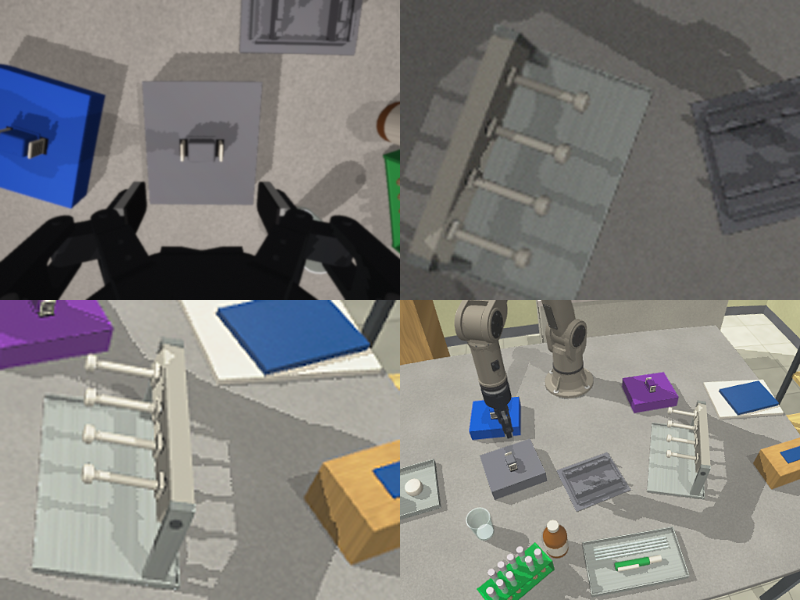

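All four pegs are home, with their collars at the rail, and the case is empty. The cover's tabs are at full-resolution px (235,192) and (282,191).

```bash
python3 - <<'E'
from station import r
from h import *
import pickle
c=pickle.load(open("w16.pkl","rb")); im=cv2.imread("pics/w16.png")
k=onz(c,np.array([(143,82),(262,81),(256,203.5),(148,204)])*1.28,49); print(k.round(1),k.mean(0).round(1))
for i in range(4): d=k[i]-k[i-1]; print(np.linalg.norm(d).round(1),np.degrees(np.arctan2(d[1],d[0])).round(1))
roi=np.zeros(im.shape[:2],bool); roi[165:215,220:300]=1
m=((im.min(2)>150)&roi).astype(np.uint8); n,l,a,ce=cv2.connectedComponentsWithStats(m); print(a[1:].tolist(),ce[1:].round(1).tolist())
g=onz(c,np.array([(182.5,150),(221,149.5)])*1.28,72); print(g.round(1),g.mean(0).round(1),np.degrees(np.arctan2(*(g[1]-g[0])[1::-1])))
print("proj of expected", proj(c,[[430.5,-265.4,77],[430.5,-265.4,49]]))
E
```

```text
[[ 334.2 -194.6   49. ]
 [ 489.1 -157.7   49. ]
 [ 533.8 -334.    49. ]
 [ 370.1 -373.1   49. ]] [ 431.8 -264.8   49. ]
182.0 101.4
159.2 13.4
181.9 -75.8
168.3 -166.6
[[281, 185, 4, 22, 81], [231, 186, 4, 21, 64]] [[282.5, 196.1], [232.3, 197.2]]
[[ 405.8 -268.6   72. ]
 [ 455.7 -256.3   72. ]] [ 430.7 -262.4   72. ] 13.823914955123179
proj of expected [[257.32367871 195.61964611]
 [257.50037051 188.73210259]]
```

```bash
python3 - <<'E'
from station import r
from h import *
s=r.read_state();st(s); inc(s,[430.7,-265.3,90],tool(12.9)); inc(s,[430.7,-265.3,51],tool(12.9))
E
```

```text
t 38.8 p [ 428.7 -255.   210.4] yaw 12.9 z [-0.006 -0.002 -1.   ] F [-0.4 -1.1  0.8] op 75.1
xyz [ 0.04  1.04 12.04] r [0.  0.3 0. ]
xyz [ 0.07  1.04 15.94] r [0.  0.3 0. ]
```

Request:
send_rows([
  {"x": 0, "y": 1, "z": 2, "rx": 0, "ry": 0.3, "rz": 0, "fingers": 7.5},
  {"x": 0, "y": 1, "z": 5, "rx": 0, "ry": 0.3, "rz": 0, "fingers": 7.5},
  {"x": 0, "y": 1, "z": 8, "rx": 0, "ry": 0.3, "rz": 0, "fingers": 7.5},
  {"x": 0, "y": 1, "z": 10.5, "rx": 0, "ry": 0.3, "rz": 0, "fingers": 7.5},
  {"x": 0, "y": 1, "z": 12, "rx": 0, "ry": 0.3, "rz": 0, "fingers": 7.5},
  {"x": 0, "y": 1, "z": 12, "rx": 0, "ry": 0.3, "rz": 0, "fingers": 7.5},
  {"x": 0, "y": 1, "z": 12, "rx": 0, "ry": 0.3, "rz": 0, "fingers": 7.5},
  {"x": 0, "y": 1, "z": 12, "rx": 0, "ry": 0.3, "rz": 0, "fingers": 7.5},
  {"x": 0, "y": 1, "z": 12, "rx": 0, "ry": 0.3, "rz": 0, "fingers": 7.5},
  {"x": 0, "y": 1, "z": 12, "rx": 0, "ry": 0.3, "rz": 0, "fingers": 7.5},
])

```text
clock: 39.63
ee_pos: [430.8, -266.8, 91.7]
orientation: [0.001, 0.994, 0.111, 0.001]
ft_force: [0.6, -0.9, -0.6]
opening: 75.1
```

```bash
python3 - <<'E'
from station import r
from h import *
s=r.read_state();st(s); inc(s,[430.7,-265.3,51.5],tool(12.9))
E
```

```text
t 39.6 p [ 430.8 -266.8   91.7] yaw 12.8 z [ 0.001 -0.002 -1.   ] F [ 0.6 -0.9 -0.6] op 75.1
xyz [ 0.02 -0.16  4.02] r [ 0.2 -0.1 -0.1]
```

Request:
send_rows([
  {"x": 0, "y": -0.15, "z": 2, "rx": 0, "ry": 0, "rz": 0, "fingers": 7.5},
  {"x": 0, "y": -0.15, "z": 4, "rx": 0, "ry": 0, "rz": 0, "fingers": 7.5},
  {"x": 0, "y": -0.15, "z": 4, "rx": 0, "ry": 0, "rz": 0, "fingers": 7.5},
  {"x": 0, "y": -0.15, "z": 4, "rx": 0, "ry": 0, "rz": 0, "fingers": 7.5},
  {"x": 0, "y": -0.15, "z": 4, "rx": 0, "ry": 0, "rz": 0, "fingers": 6},
  {"x": 0, "y": -0.15, "z": 4, "rx": 0, "ry": 0, "rz": 0, "fingers": 4},
  {"x": 0, "y": -0.15, "z": 4, "rx": 0, "ry": 0, "rz": 0, "fingers": 2},
  {"x": 0, "y": -0.15, "z": 4, "rx": 0, "ry": 0, "rz": 0, "fingers": 2},
  {"x": 0, "y": -0.15, "z": 4, "rx": 0, "ry": 0, "rz": 0, "fingers": 2},
  {"x": 0, "y": -0.15, "z": 4, "rx": 0, "ry": 0, "rz": 0, "fingers": 2},
])

```text
clock: 40.47
ee_pos: [430.7, -265.6, 53.8]
orientation: [0.002, 0.994, 0.111, 0.001]
ft_force: [-5.1, 2.6, 14.3]
opening: 38.1
```

Request:
send_rows([
  {"x": 0, "y": 0, "z": 0, "rx": 0, "ry": 0, "rz": 0, "fingers": 2},
  {"x": 0, "y": 0, "z": -0.5, "rx": 0, "ry": 0, "rz": 0, "fingers": 2},
  {"x": 0, "y": 0, "z": -2, "rx": 0, "ry": 0, "rz": 0, "fingers": 2},
  {"x": 0, "y": 0, "z": -4, "rx": 0, "ry": 0, "rz": 0, "fingers": 2},
  {"x": 0, "y": 0, "z": -6, "rx": 0, "ry": 0, "rz": 0, "fingers": 2},
  {"x": 0, "y": 0, "z": -8, "rx": 0, "ry": 0, "rz": 0, "fingers": 2},
  {"x": 0, "y": 0, "z": -10, "rx": 0, "ry": 0, "rz": 0, "fingers": 2},
  {"x": 0, "y": 0, "z": -10, "rx": 0, "ry": 0, "rz": 0, "fingers": 2},
  {"x": 0, "y": 0, "z": -10, "rx": 0, "ry": 0, "rz": 0, "fingers": 2},
  {"x": 0, "y": 0, "z": -10, "rx": 0, "ry": 0, "rz": 0, "fingers": 2},
])

```text
clock: 41.3
ee_pos: [428.5, -264.3, 149.1]
orientation: [-0.0, 0.994, 0.111, -0.001]
ft_force: [-0.2, 0.1, -2.9]
opening: 37.6
```

```bash
python3 - <<'E'
from station import r
from h import *
s=r.read_state();st(s); inc(s,[519.3,-6.5,150],tool(12.7))
E
```

```text
t 41.3 p [ 428.5 -264.3  149.1] yaw 12.8 z [-0.003  0.    -1.   ] F [-0.2  0.1 -2.9] op 37.6
xyz [ 14.55 -23.14  -0.11] r [-0.1  0.2  0.1]
```

Request:
send_rows([
  {"x": 1.8, "y": -2.8, "z": 0, "rx": 0, "ry": 0, "rz": 0, "fingers": 2},
  {"x": 4.2, "y": -6.2, "z": 0, "rx": 0, "ry": 0, "rz": 0, "fingers": 2},
  {"x": 6.5, "y": -9.7, "z": 0, "rx": 0, "ry": 0, "rz": 0, "fingers": 2},
  {"x": 8.8, "y": -13.2, "z": 0, "rx": 0, "ry": 0, "rz": 0, "fingers": 2},
  {"x": 11, "y": -17, "z": 0, "rx": 0, "ry": 0, "rz": 0, "fingers": 2},
  {"x": 13, "y": -20.5, "z": 0, "rx": 0, "ry": 0, "rz": 0, "fingers": 2},
  {"x": 14.5, "y": -23.1, "z": 0, "rx": 0, "ry": 0, "rz": 0, "fingers": 2},
  {"x": 14.5, "y": -23.1, "z": 0, "rx": 0, "ry": 0, "rz": 0, "fingers": 2},
  {"x": 14.5, "y": -23.1, "z": 0, "rx": 0, "ry": 0, "rz": 0, "fingers": 2},
  {"x": 14.5, "y": -23.1, "z": 0, "rx": 0, "ry": 0, "rz": 0, "fingers": 2},
])

```text
clock: 42.13
ee_pos: [518.5, -8.3, 148.2]
orientation: [0.001, 0.994, 0.111, -0.003]
ft_force: [-0.1, -0.2, -2.6]
opening: 37.7
```

```bash
python3 - <<'E'
from station import r
from h import *
s=r.read_state();st(s); inc(s,[519.5,-6.5,118],tool(12.7))
E
```

```text
t 42.1 p [518.5  -8.3 148.2] yaw 12.8 z [-0.005 -0.002 -1.   ] F [-0.1 -0.2 -2.6] op 37.7
xyz [ 0.15 -0.15  3.01] r [0.  0.3 0.1]
```

Request:
send_rows([
  {"x": 0.15, "y": -0.1, "z": 1, "rx": 0, "ry": 0.3, "rz": 0, "fingers": 2},
  {"x": 0.15, "y": -0.1, "z": 2, "rx": 0, "ry": 0.3, "rz": 0, "fingers": 2},
  {"x": 0.15, "y": -0.1, "z": 3, "rx": 0, "ry": 0.3, "rz": 0, "fingers": 2},
  {"x": 0.15, "y": -0.1, "z": 3, "rx": 0, "ry": 0.3, "rz": 0, "fingers": 2},
  {"x": 0.15, "y": -0.1, "z": 3, "rx": 0, "ry": 0.3, "rz": 0, "fingers": 2},
  {"x": 0.15, "y": -0.1, "z": 3, "rx": 0, "ry": 0.3, "rz": 0, "fingers": 2},
  {"x": 0.15, "y": -0.1, "z": 3, "rx": 0, "ry": 0.3, "rz": 0, "fingers": 2},
  {"x": 0.15, "y": -0.1, "z": 3, "rx": 0, "ry": 0.3, "rz": 0, "fingers": 2},
  {"x": 0.15, "y": -0.1, "z": 3, "rx": 0, "ry": 0.3, "rz": 0, "fingers": 2},
  {"x": 0.15, "y": -0.1, "z": 3, "rx": 0, "ry": 0.3, "rz": 0, "fingers": 2},
])

```text
clock: 42.97
ee_pos: [521.2, -6.1, 120.2]
orientation: [0.0, 0.994, 0.111, 0.002]
ft_force: [0.1, 0.7, -2.8]
opening: 37.8
```

```bash
python3 - <<'E'
from station import r
from h import *
s=r.read_state();st(s); inc(s,[519.5,-6.5,66],tool(12.7))
E
```

```text
t 43.0 p [521.2  -6.1 120.2] yaw 12.8 z [ 0.005  0.    -1.   ] F [ 0.1  0.7 -2.8] op 37.8
xyz [-0.2   0.    5.42] r [ 0.  -0.3  0.1]
```

Request:
send_rows([
  {"x": -0.12, "y": 0, "z": 0.5, "rx": 0, "ry": -0.15, "rz": 0, "fingers": 2},
  {"x": -0.12, "y": 0, "z": 1.2, "rx": 0, "ry": -0.15, "rz": 0, "fingers": 2},
  {"x": -0.12, "y": 0, "z": 1.9, "rx": 0, "ry": -0.15, "rz": 0, "fingers": 2},
  {"x": -0.12, "y": 0, "z": 2.6, "rx": 0, "ry": -0.15, "rz": 0, "fingers": 2},
  {"x": -0.12, "y": 0, "z": 3.3, "rx": 0, "ry": -0.15, "rz": 0, "fingers": 2},
  {"x": -0.12, "y": 0, "z": 4, "rx": 0, "ry": -0.15, "rz": 0, "fingers": 2},
  {"x": -0.12, "y": 0, "z": 4.7, "rx": 0, "ry": -0.15, "rz": 0, "fingers": 2},
  {"x": -0.12, "y": 0, "z": 5.4, "rx": 0, "ry": -0.15, "rz": 0, "fingers": 2},
  {"x": -0.12, "y": 0, "z": 5.4, "rx": 0, "ry": -0.15, "rz": 0, "fingers": 2},
  {"x": -0.12, "y": 0, "z": 5.4, "rx": 0, "ry": -0.15, "rz": 0, "fingers": 2},
])

```text
clock: 43.8
ee_pos: [519.6, -6.3, 65.2]
orientation: [-0.0, 0.994, 0.111, 0.0]
ft_force: [-0.4, -1.1, -2.2]
opening: 37.8
```

```bash
python3 - <<'E'
from station import r
from h import *
s=r.read_state();ft(s); inc(s,[519.5,-6.5,57],tool(12.7))
E
```

```text
t 43.8 p [519.6  -6.3  65.2] yaw 12.8 z [-0.  0. -1.] F [-0.4 -1.1 -2.2] op 37.8
F tool [-0.6  1.   2.2] M [-0.01  0.04 -0.05]
xyz [-0.01  0.02  0.82] r [0.  0.  0.1]
```

Free so far; now the last bit down, with light pressure.

Request:
send_rows([
  {"x": 0, "y": 0, "z": 0.2, "rx": 0, "ry": 0, "rz": 0, "fingers": 2},
  {"x": 0, "y": 0, "z": 0.4, "rx": 0, "ry": 0, "rz": 0, "fingers": 2},
  {"x": 0, "y": 0, "z": 0.6, "rx": 0, "ry": 0, "rz": 0, "fingers": 2},
  {"x": 0, "y": 0, "z": 0.8, "rx": 0, "ry": 0, "rz": 0, "fingers": 2},
  {"x": 0, "y": 0, "z": 0.9, "rx": 0, "ry": 0, "rz": 0, "fingers": 2},
  {"x": 0, "y": 0, "z": 1, "rx": 0, "ry": 0, "rz": 0, "fingers": 2},
  {"x": 0, "y": 0, "z": 1, "rx": 0, "ry": 0, "rz": 0, "fingers": 2},
  {"x": 0, "y": 0, "z": 1, "rx": 0, "ry": 0, "rz": 0, "fingers": 2},
  {"x": 0, "y": 0, "z": 1, "rx": 0, "ry": 0, "rz": 0, "fingers": 2},
  {"x": 0, "y": 0, "z": 1, "rx": 0, "ry": 0, "rz": 0, "fingers": 2},
])

```text
clock: 44.63
ee_pos: [520.4, -6.3, 58.0]
orientation: [0.001, 0.994, 0.111, 0.001]
ft_force: [-3.9, 0.0, 10.0]
opening: 37.6
```

```bash
python3 - <<'E'
from station import r
from h import *
s=r.read_state();ft(s)
E
```

```text
t 44.6 p [520.4  -6.3  58. ] yaw 12.8 z [ 0.002 -0.001 -1.   ] F [-3.9  0.  10. ] op 37.6
F tool [ -3.8  -0.9 -10. ] M [ 0.1  -1.02  0.06]
```

Request:
send_rows([
  {"x": 0, "y": 0, "z": 0, "rx": 0, "ry": 0, "rz": 0, "fingers": 4},
  {"x": 0, "y": 0, "z": 0, "rx": 0, "ry": 0, "rz": 0, "fingers": 5.2},
  {"x": 0, "y": 0, "z": 0, "rx": 0, "ry": 0, "rz": 0, "fingers": 6.5},
  {"x": 0, "y": 0, "z": 0, "rx": 0, "ry": 0, "rz": 0, "fingers": 7.5},
  {"x": 0, "y": 0, "z": 0, "rx": 0, "ry": 0, "rz": 0, "fingers": 7.5},
  {"x": 0, "y": 0, "z": 0, "rx": 0, "ry": 0, "rz": 0, "fingers": 7.5},
  {"x": 0, "y": 0, "z": -2, "rx": 0, "ry": 0, "rz": 0, "fingers": 7.5},
  {"x": 0, "y": 0, "z": -5, "rx": 0, "ry": 0, "rz": 0, "fingers": 7.5},
  {"x": 0, "y": 0, "z": -9, "rx": 0, "ry": 0, "rz": 0, "fingers": 7.5},
  {"x": 0, "y": 0, "z": -13, "rx": 0, "ry": 0, "rz": 0, "fingers": 7.5},
])

```text
clock: 45.47
ee_pos: [518.9, -6.3, 186.5]
orientation: [-0.0, 0.994, 0.111, -0.001]
ft_force: [1.0, -0.1, 0.3]
opening: 75.1
```

Request:
send_rows([
  {"x": -2, "y": 3, "z": -1, "rx": 0, "ry": 0, "rz": 0, "fingers": 7.5},
  {"x": -4, "y": 6, "z": -3, "rx": 0, "ry": 0, "rz": 0, "fingers": 7.5},
  {"x": -6, "y": 9, "z": -3, "rx": 0, "ry": 0, "rz": 0, "fingers": 7.5},
  {"x": -8, "y": 12, "z": -3, "rx": 0, "ry": 0, "rz": 0, "fingers": 7.5},
  {"x": -10, "y": 15, "z": -3, "rx": 0, "ry": 0, "rz": 0, "fingers": 7.5},
  {"x": -11, "y": 18, "z": -3, "rx": 0, "ry": 0, "rz": 0, "fingers": 7.5},
  {"x": -12, "y": 20, "z": -3, "rx": 0, "ry": 0, "rz": 0, "fingers": 7.5},
  {"x": -12, "y": 20, "z": -3, "rx": 0, "ry": 0, "rz": 0, "fingers": 7.5},
  {"x": -12, "y": 20, "z": -3, "rx": 0, "ry": 0, "rz": 0, "fingers": 7.5},
  {"x": -12, "y": 20, "z": -3, "rx": 0, "ry": 0, "rz": 0, "fingers": 7.5},
])

```text
clock: 46.3
ee_pos: [447.4, -226.6, 215.7]
orientation: [-0.001, 0.994, 0.112, 0.001]
ft_force: [0.3, 0.6, -0.7]
opening: 74.6
```

```bash
python3 - <<'E'
from station import r
from h import *
s=r.read_state();ft(s)
t=r.snapshot("top"); q=r.snapshot("scene"); q0=cv2.imread("pics/scene0.png")
f=lambda a:cv2.resize(a,(400,300),interpolation=cv2.INTER_CUBIC)
cv2.imwrite("pics/m17.png",np.vstack([np.hstack([f(q[175:280,185:325]),f(q0[175:280,185:325])]),np.hstack([f(t[40:250,90:370]),f(q[100:265,290:510])])]))
E
```

```text
t 46.3 p [ 447.4 -226.6  215.7] yaw 12.8 z [ 0.002  0.001 -1.   ] F [ 0.3  0.6 -0.7] op 74.6
F tool [ 0.4 -0.5  0.7] M [0.05 0.05 0.  ]
```

View pics/m17.png

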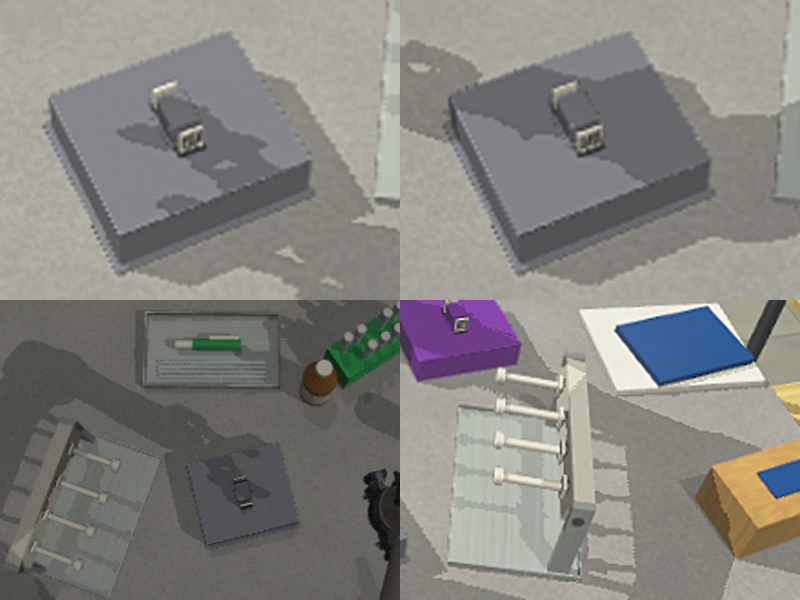

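The cover sits at the same pixels as when it was first snapped shut, its tabs are out, and all four pegs are home. I'm handing in.

```bash
python3 -c "
from station import r
print(r.finish_job())"
```

```text
the job is handed in; nothing more can be done
None
```

The job is done and handed in at about 46 s on the robot's clock. I squeezed the cover off and laid it aside, then pushed all four pegs, plain end first, into holes of their own. The cover is back on the empty case.

**Pegs:** Each push ended against a stop with 5–8 N of back force. The top and scene pictures show all four collars at the rail. The last peg stopped 1–2 mm deeper than my model predicted. The stops got steadily deeper along the row, so I put that down to about 1° of error in my estimate of the rail's angle.

**Cover:** It came down to the expected height (58.0 mm against 57.8 mm) with 10 N of contact. In the scene picture it and its tabs sit at the same pixels as at the start. I did not pull on it to test the latch, because gripping it again would have pressed the tabs.

**Other glassware:** The robot never went near the bottle or the beaker. The last picture shows the bottle standing; the beaker was outside that crop but was standing in the picture before it.

Nothing I checked failed. I saw no knock to any part and no slackening of the grip.

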